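# Lay out nest-marker posts and reader wand for logging

## Task

Lay every hexagonal marker post in the dowelled rack, flat on its board and crosswise to it between the dowels, side by side, each rolled so that its metal number plate faces straight up, and lay the standing reader wand down on its side in the V cradle, handle bedded in both saddles. When all of them lie right, press the button on the desk unit fully in to log them and let it go; leave everything lying like that and do not disturb the other things on the table.

Things in the scene. Friction and masses are not known exactly. Their poses are not given: they have to be found in the camera images.
- post0: hexagonal hardwood post: prism 130 mm long, 44 mm across flats (flats 25.4 mm wide, 50.8 mm over the edges), about 150 g, with a bare-metal number plate (90 x 19 mm, flush) on one flat only. Origin at the middle of the prism, 22 mm from each flat; x along it, z out of the plated flat. Starts lying on a flat on the table, roughly along world x, plate not on top; may be absent
- post1: hexagonal hardwood post: prism 130 mm long, 44 mm across flats (flats 25.4 mm wide, 50.8 mm over the edges), about 150 g, with a bare-metal number plate (90 x 19 mm, flush) on one flat only. Origin at the middle of the prism, 22 mm from each flat; x along it, z out of the plated flat. Starts lying on a flat on the table, roughly along world x, plate not on top; may be absent
- post2: hexagonal hardwood post: prism 130 mm long, 44 mm across flats (flats 25.4 mm wide, 50.8 mm over the edges), about 150 g, with a bare-metal number plate (90 x 19 mm, flush) on one flat only. Origin at the middle of the prism, 22 mm from each flat; x along it, z out of the plated flat. Starts lying on a flat on the table, roughly along world x, plate not on top; may be absent
- post3: hexagonal hardwood post: prism 130 mm long, 44 mm across flats (flats 25.4 mm wide, 50.8 mm over the edges), about 150 g, with a bare-metal number plate (90 x 19 mm, flush) on one flat only. Origin at the middle of the prism, 22 mm from each flat; x along it, z out of the plated flat. Starts lying on a flat on the table, roughly along world x, plate not on top; may be absent
- rack: fixed wooden rack: a flat board 130 mm (its x) by 510 mm (its y), 24 mm thick, with pairs of upright dowels (8 mm thick, 20 mm above the board) at y = -244, -122, 0, 122, 244 mm, x = -48 and 48 mm, which part four bays, each 122 mm along y. Origin at its middle, on the table. A post lying on it has its origin at rack z = 46 mm
- wand: reader wand, standing upright on its head at the start, about 250 g: head a black disc 52 mm across and 28 mm high at the bottom, then a grey round handle 40 mm across up to 150 mm. Origin at the centre of the head's end face; z along the wand from head to handle end
- wand_mid (a point): the point on the wand's axis 68 mm from the head's end face: its centre of mass, and the point that belongs midway between the saddles
- cradle: fixed wooden cradle: a board 80 x 100 mm, 10 mm thick, with two V saddles (90 degree V, 12 mm thick, centres 36 mm apart, 54 mm wide, 44 mm high) for the 40 mm handle, which lies along the cradle's y, either way round. Origin at the middle of its underside
- cradle_axis (a point): midway between the saddles, on the axis of a handle bedded in them, 45 mm above the table; axes as the cradle's
- unit: fixed grey desk unit, 110 x 100 mm, 45 mm high, with the round button on top; origin at the middle of its underside
- log_button (a joint): the button's travel in m: 0 out, 0.006 fully in (springs back; about 5 N at full travel)
- log_button_top (a point): centre of the button's top face (button 34 mm across, pressed straight down)
- carapace: the empty turtle shell, a dome 132 mm across and 50 mm high; not part of the job, leave alone
- hammer: a hammer lying on the table; not part of the job, leave alone
- jar: a closed jar, 70 mm across, 90 mm high; not part of the job, leave alone
- tape: a roll of paper tape, 90 mm across, 24 mm high; not part of the job, leave alone
- mug: a white mug, 90 mm high; not part of the job, leave alone
Mind the look-alikes: they are no part of the job. What is shaped like the post3 but purple is not meant.

How it is judged:
By the outcome, as a careful person would: the job done as asked, in the order asked, and still so for the second after the job is handed in, with the robot touching nothing.
Of post0, post1, post2, post3 only 3 to 4 are there at a start; the rules pass over those that are not, and their reading is None.
At some moment in a run one of post0, post1, post2, post3 may be knocked a few centimetres aside while the robot is not near it.
Once in a run the grip may slacken for a moment while it holds something.
It also fails if it takes over 210 s, if anything falls off the work surface, if the arm or the gripper's body presses on something with over 40 N, if the wrist force passes 120 N, or if a joint passes its speed limit or range.

## Robot

A 7-joint arm with a two-finger parallel gripper is mounted at the origin on the work surface. World frame = base frame: x ahead of the robot, y to its left, z up, the work surface at z = 0. Lengths are in m, angles in rad, forces in N, time in s.
With the tool pointing down it reaches from about 0.35 to 0.9 m from the base axis. Payload 7.2 kg.
Tool frame: the origin (TCP) lies midway between the tips of the shut fingers; the grasp point (between the pads) lies 19 mm behind it (bot.hold_point_z is the distance from the TCP to the grasp point, in m); z points along the fingers, y is the line along which they close (so a half turn about z gives the same grasp; the last joint's range is limited). The gripper opens to 88 mm and grips with 3 to 60 N. Pads are 20 mm wide; open, the fingers measure 115 mm over their backs; the gripper's body (75 mm by 178 mm) begins 61 mm behind the grasp point.
Start: joints at [-1.324, 0.411, -0.013, 1.596, 0.006, 1.134, -0.082], TCP at [0.194, 0.594, 0.223] pointing down, gripper open.
Joint ranges: [-2.95, 2.95], [-0.29, 1.99], [-1.47, 1.44], [0.14, 2.54], [-1.03, 4.17], [0.13, 1.85], [-2.86, 2.86]. Speed limits (rad/s): [2.39, 2.39, 3.01, 3.01, 3.14, 3.14, 3.14].

## Interface

Orientations are given as a unit quaternion [w, x, y, z].
In Python, from workcell import bot, vision, hand_in gives the robot as it stands. The module is installed in compiled form; this text tells all that it offers.
- The arm moves only by the tool servo_tool, never from a script. Its argument "steps" is a list that holds one entry, the list of rows, each a list of 4 numbers: the shift along the tool's x, y, z in units of 50 mm (1.0 is 50 mm), then the turn about the tool's z in units of 6 degrees (1.0 is 6 degrees). In form: [[[x, y, z, spin], ...]]. A call has 1 to 5 rows; each row is the pose to reach, as a shift and turn from the pose commanded when the call began, along the tool's axes at that moment; what a row does not reach only later rows make up. A row lasts 1/10 s, in which the tool goes at most 50 mm and 8.59 degrees, less where a joint would pass 70% of its speed; a pose out of reach is approached as far as the arm can. A call with a gripper value outside its range is refused whole. "claw" is the finger opening in mm, from 0 to 87.8, set as the call begins (left out, the last holds). The fingers move at their own pace and stop on an object; "grip_force" is the grip in N (left out, the last holds). Time passes only in rows, so rows that repeat a pose let the fingers close. It gives the time, the measured TCP pose, the force, the opening and the grip force at its end, in the units of the state.
- bot.get_obs(): the state, without advancing time (a new reading comes with each control period).
- vision.camera(name): name is "side" or "top" or "wrist"; returns (picture, depth): 384x512x3 uint8, red, green, blue; 384x512 float32, m along the optical axis (not along the pixel's ray), 0 where there is no reading.
- vision.get_calibration(name): a dict with "fx", "fy", "cx", "cy" (pixels), "k1" (the pictures are not rectified: a ray, as slopes to the right and down, at radius r is drawn at 1 + k1 r^2 times it, then the intrinsics apply), "R" (3x3) and "t" (3): a world point X has camera coordinates R X + t. Camera axes: x right, y down, z forward; pixel columns grow to the right and rows downward; lengths in m; the calibration is good to about 2 mm. A picture is of the moment at which its call begins: read the wrist's pose just before it. get_calibration takes no time and is no camera call; for the wrist camera it gives the pose at the moment of the call.
- hand_in(): hands the job in; it is judged then, once.
The state is a dict: "t": time; "joint_pos": joint angles; "joint_velocities": joint speeds; "effort": joint torques, N m; "position": TCP position; "ee_rot": TCP orientation; "contact_force": force on the tool from outside, world axes, zero at the start; "wrist_torque": the same for the moment, N m; "finger_gap": opening from 0.0 (shut) to 1.0 (fully open); "gripper_force": force on a finger pad.
Only numpy, scipy, OpenCV 4.12 (cv2) and the standard library are available. Lean on these libraries where they do the work, as an engineer would, in place of code of your own. Each camera call takes 0.05 s, during which the arm holds its last target. There are 200 camera calls.

## Working session

There is one attempt and no reset: what is moved stays moved. The work goes in short steps, Python scripts to look and compute and a tool call to move; the robot and the scene stay as the last step left them, time stands still between calls to the robot, and variables do not carry over. Pictures are saved under pics/ and viewed, at most 14 in all, crops included, and the job is handed in when it is done.

Besides the shell and the picture viewer there is one more tool, called after ">>>" by a JSON object that holds its "api" and its "payload". servo_tool: Moves the arm, as the interface text tells. Its arguments: {"type":"object","properties":{"steps":{"type":"array","items":{"type":"array","items":{"type":"array","items":{"type":"number"}}}},"claw":{"type":"number"},"grip_force":{"type":"number"}},"required":["steps"]}

```bash
mkdir -p pics; cat > h.py <<'E'
import numpy as np, cv2
from workcell import bot, vision
def save(name,fn):
    im,d=vision.camera(name); cv2.imwrite('pics/'+fn+'.png',im[:,:,::-1]); np.savez('pics/'+fn+'.npz',im=im,d=d,**{k:np.array(v) for k,v in vision.get_calibration(name).items()})
    return im,d
def load(fn): return np.load('pics/'+fn+'.npz')
def ray(c,u,v):
    x=(np.asarray(u,float)-c['cx'])/c['fx']; y=(np.asarray(v,float)-c['cy'])/c['fy']
    k=float(c['k1']); a,b=x.copy(),y.copy()
    for _ in range(8):
        s=1+k*(a*a+b*b); a,b=x/s,y/s
    return np.stack([a,b,np.ones_like(a)],-1)
def plane(c,u,v,z):
    R,t=np.array(c['R']),np.array(c['t']); o=-R.T@t; d=ray(c,u,v)@R
    return o+d*((z-o[2])/d[...,2])[...,None]
def cloud(c,d):
    v,u=np.mgrid[:d.shape[0],:d.shape[1]]; p=ray(c,u,v)*d[...,None]
    return (p-np.array(c['t']))@np.array(c['R'])
E
python3 - <<'E'
from h import *
o=bot.get_obs(); print(o['t'],o['position'],o['ee_rot'],bot.hold_point_z)
ims=[save(n,n+'0')[0] for n in('top','side')]
for n in('top','side'):
    c=vision.get_calibration(n); R=np.array(c['R']); print(n,c['fx'],c['k1'],-R.T@np.array(c['t']),R.round(2).tolist())
for n,i in zip(('top','side'),ims): cv2.imwrite(f'pics/{n}0b.png',cv2.resize(i[:,:,::-1],(800,600)))
E
```

```text
0.0 [0.19338046 0.59379797 0.2217959 ] [-7.27952843e-05  1.56741881e-01  9.87639266e-01 -8.11323999e-04] 0.0187
top 440.30196256131245 -0.12524340943024892 [0.29028689 0.06795179 1.56358148] [[0.01, -1.0, 0.0], [-0.99, -0.01, -0.15], [0.15, -0.0, -0.99]]
side 462.41864256306576 -0.08325356423269045 [ 0.47004956 -0.97449216  1.11563281] [[1.0, -0.08, -0.02], [-0.07, -0.71, -0.7], [0.04, 0.7, -0.71]]
```

View pics/top0b.png

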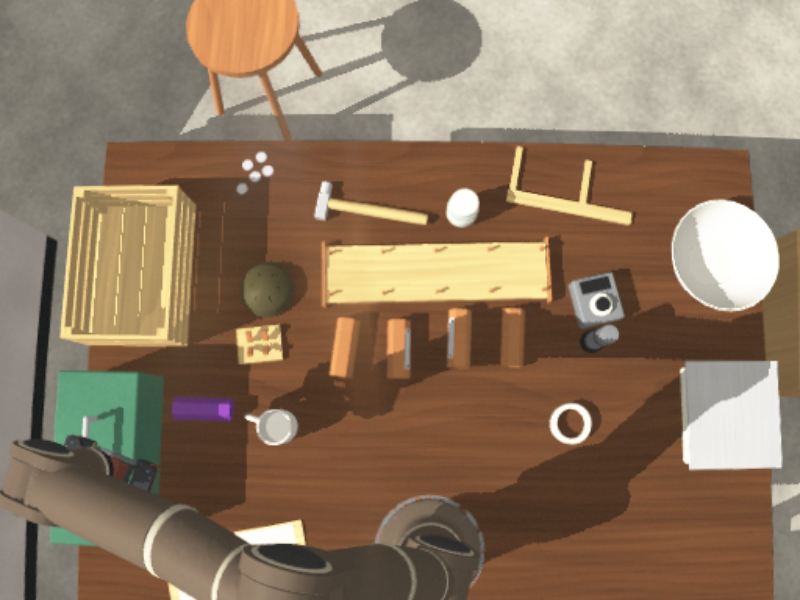

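View pics/side0b.png

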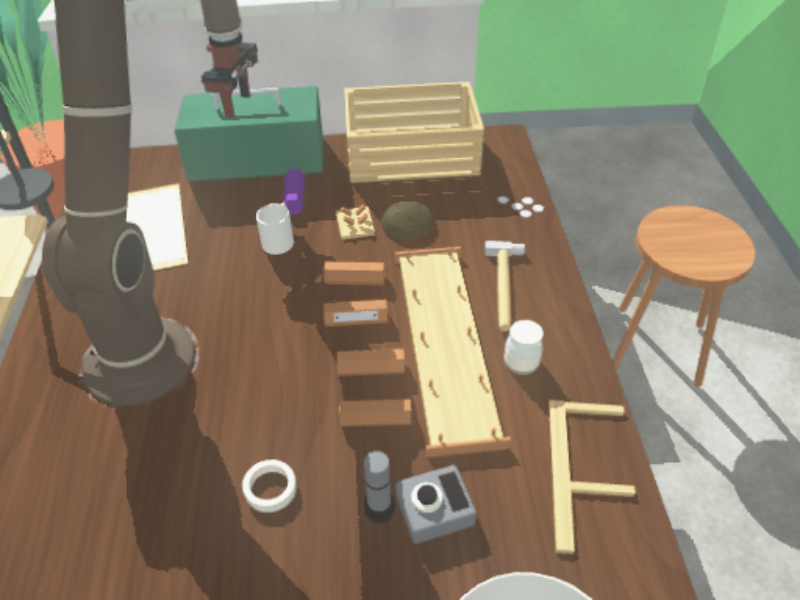

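All four posts are there. In the top picture (800x600 px) they are at (344,347), (399,348), (459,338) and (512,337). The second has its plate on the right (-y) slant and the third on the left (+y) slant; no plate shows on the first or fourth. The purple prism at (203,409) is the look-alike. The wand is at (600,337), the unit at (598,297), the cradle at (260,343) and the rack at (437,272).

```bash
python3 - <<'E'
from h import *
c=load('top0'); P=cloud(c,c['d']); s=.64
def reg(n,u0,v0,u1,v1,z0,z1):
    p=P[int(v0*s):int(v1*s),int(u0*s):int(u1*s)].reshape(-1,3); p=p[(p[:,2]>z0)&(p[:,2]<z1)]
    r=cv2.minAreaRect((p[:,:2]*1000).astype(np.float32)); print(n,len(p),p.mean(0).round(4),'rect',np.round(r[0],0),np.round(r[1],0),round(r[2],1))
for n,b in dict(A=(325,308,370,385),B=(380,308,418,385),C=(438,300,480,375),D=(494,300,530,375)).items():
    reg(n,*b,.040,.052); reg(n+'all',*b,.012,.052)
reg('rack',320,235,555,310,.018,.030); reg('cradle',230,315,292,370,.004,.016); reg('saddle',230,315,292,370,.03,.05)
reg('unit',560,262,632,330,.038,.05); reg('button',586,285,618,320,.047,.065); reg('wand',570,315,630,360,.14,.16); reg('carap',240,255,300,322,.01,.06)
reg('table',600,440,660,500,-.02,.02); reg('mug',245,400,305,450,.06,.1); reg('jar',440,180,485,235,.07,.1); reg('tape',540,395,600,450,.015,.03)
reg('hammer',305,170,440,235,.01,.06)
i=load('top0')['im']; a=cv2.resize(i[190:250,200:345,::-1],None,fx=5.5,fy=5,interpolation=3)
i=load('side0')['im']; b=cv2.resize(i[155:285,200:275,::-1],None,fx=2.3,fy=2.3,interpolation=3)
b2=np.zeros((300,a.shape[1],3),np.uint8); b2[:299,:172]=b[:299,:172]
w=load('side0')['im'][280:350,220:310,::-1]; w=cv2.resize(w,None,fx=4,fy=4); b2[:280,200:560]=w
w=load('side0')['im'][125:160,205:250,::-1]; w=cv2.resize(w,None,fx=4,fy=4); b2[:140,580:760]=w
cv2.imwrite('pics/crop1.png',np.vstack([a,b2])[:600,:800])
E
```

```text
A 284 [0.4504 0.1913 0.0443] rect [450. 191.] [ 35. 129.] 82.9
Aall 534 [0.4494 0.1908 0.0384] rect [451. 191.] [ 56. 131.] 84.1
B 289 [0.4485 0.0703 0.0442] rect [448.  69.] [129.  38.] 0.7
Ball 551 [0.4466 0.0704 0.0383] rect [449.  71.] [131.  49.] 0.3
C 306 [ 0.4722 -0.0653  0.0443] rect [474. -65.] [ 38. 131.] 87.7
Call 533 [ 0.4727 -0.0649  0.039 ] rect [473. -70.] [ 58. 131.] 89.1
D 301 [ 0.4754 -0.1834  0.0443] rect [ 476. -184.] [ 36. 128.] 89.0
Dall 537 [ 0.4741 -0.1819  0.0384] rect [ 475. -185.] [ 52. 131.] 86.8
rack 4642 [ 0.6261 -0.0102  0.0241] rect [618. -14.] [160. 524.] 1.3
cradle 590 [0.4594 0.3883 0.0093] rect [465. 389.] [124. 137.] 2.0
saddle 69 [0.4594 0.3896 0.0368] rect [459. 390.] [59. 48.] 6.3
unit 578 [ 0.5646 -0.3788  0.0446] rect [ 562. -380.] [107. 101.] 12.7
button 184 [ 0.5531 -0.3814  0.0539] rect [ 556. -385.] [71. 75.] 89.4
wand 124 [ 0.4693 -0.369   0.1494] rect [ 469. -370.] [37. 39.] 1.3
carap 954 [0.5799 0.3719 0.0352] rect [585. 376.] [128. 128.] 69.5
table 1476 [ 1.784e-01 -4.546e-01 -1.000e-04] rect [ 178. -455.] [141. 135.] 89.4
mug 154 [0.2751 0.3414 0.0819] rect [281. 343.] [99. 74.] 41.2
jar 243 [ 0.7694 -0.0721  0.089 ] rect [771. -72.] [61. 58.] 36.2
tape 224 [ 0.2826 -0.3166  0.023 ] rect [ 283. -316.] [86. 87.] 71.3
hammer 621 [0.7747 0.1584 0.0226] rect [789. 138.] [264.  90.] 86.9
```

View pics/crop1.png

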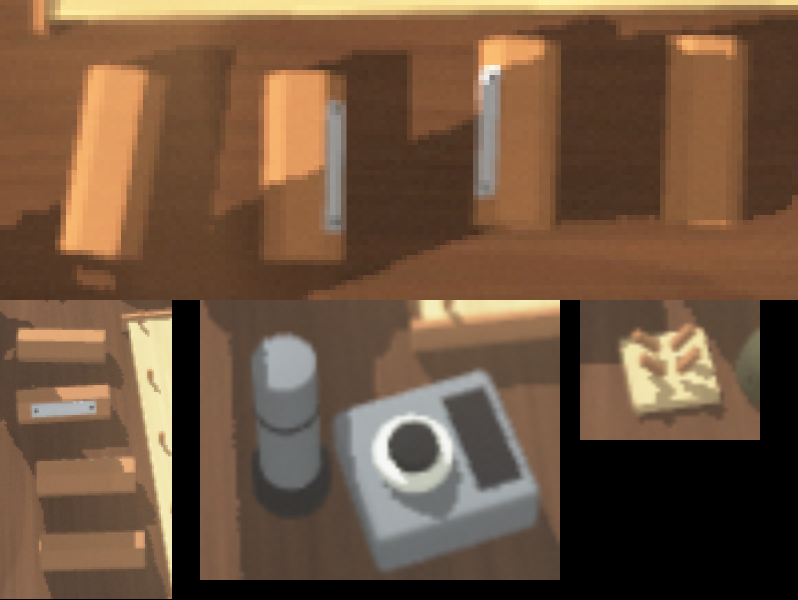

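The post choice is clear: the four orange-brown prisms at top-view px (344,347), (399,348), (459,338), (512,337), not the purple one. The crop confirms the plate sides of B and C. A and D show no plate, so theirs are on lower flats. First I'll tip B toward +y with the shut fingers.

>>> {"api": "servo_tool", "payload": {"steps": [[[0, 0, 0, -1], [0, 0, 0, -2], [0, 0, 0, -3], [0, 0, 0, -3]]], "claw": 0, "grip_force": 20}}

```text
t: 0.5
position: [0.1935, 0.594, 0.2222]
ee_rot: [-0.0, -0.0, 1.0, -0.0]
contact_force: [0.3, -0.1, 0.2]
finger_gap: 0.676
gripper_force: 0.0
```

>>> {"api": "servo_tool", "payload": {"steps": [[[-1, -0.5, 0, 0], [-2, -1.2, 0, 0], [-3, -2, 0, 0], [-4, -2.8, 0, 0], [-5.11, -3.68, 0, 0]]]}}

```text
t: 1.0
position: [0.3987, 0.4495, 0.2225]
ee_rot: [-0.0, 0.002, 1.0, -0.0]
contact_force: [0.7, 0.6, -0.1]
finger_gap: 0.218
gripper_force: 0.0
```

>>> {"api": "servo_tool", "payload": {"steps": [[[0, -1, 0, 0], [0, -2, 0, 0], [0, -3, 0, 0], [0, -4, 0, 0], [0, -4, 0, 0]]]}}

```text
t: 1.5
position: [0.3977, 0.2443, 0.2228]
ee_rot: [-0.0, 0.006, 1.0, -0.001]
contact_force: [-0.0, -0.1, 0.3]
finger_gap: 0.007
gripper_force: 0.0
```

>>> {"api": "servo_tool", "payload": {"steps": [[[0, -1, 0, 0], [0, -2, 0.3, 0], [0, -3, 0.8, 0], [0, -4, 1.5, 0], [0, -4, 1.5, 0]]]}}

```text
t: 2.0
position: [0.3958, 0.0477, 0.146]
ee_rot: [-0.001, 0.004, 1.0, -0.001]
contact_force: [-0.1, 0.3, 0.4]
finger_gap: 0.004
gripper_force: 0.0
```

>>> {"api": "servo_tool", "payload": {"steps": [[[-0.5, -0.4, 0, 0], [-1.06, -0.76, 0, 0], [-1.06, -0.76, 1, 0], [-1.06, -0.76, 2, 0], [-1.06, -0.76, 2.2, 0]]]}}

```text
t: 2.5
position: [0.4472, 0.0129, 0.0336]
ee_rot: [-0.004, 0.001, 1.0, -0.001]
contact_force: [-0.6, 0.2, 0.9]
finger_gap: 0.002
gripper_force: 0.0
```

>>> {"api": "servo_tool", "payload": {"steps": [[[0, 0, 0, 0], [0, 0, 0, 0]]]}}

```text
t: 2.7
position: [0.4512, 0.0133, 0.039]
ee_rot: [0.001, 0.001, 1.0, 0.0]
contact_force: [-0.5, 0.3, -0.0]
finger_gap: 0.004
gripper_force: 0.0
```

>>> {"api": "servo_tool", "payload": {"steps": [[[0, 0.15, 0.06, 0], [0, 0.3, 0.06, 0], [0, 0.4, 0.06, 0], [0, 0.45, 0.06, 0], [0, 0.5, 0.06, 0]]]}}

```text
t: 3.2
position: [0.4503, 0.0384, 0.035]
ee_rot: [0.0, 0.0, 1.0, 0.0]
contact_force: [-0.3, -0.5, 0.2]
finger_gap: 0.005
gripper_force: 0.0
```

>>> {"api": "servo_tool", "payload": {"steps": [[[0, 0.06, 0, 0], [0, 0.12, 0, 0], [0, 0.18, 0, 0], [0, 0.24, 0, 0], [0, 0.3, 0, 0]]]}}

```text
t: 3.7
position: [0.4504, 0.0525, 0.0348]
ee_rot: [0.0, 0.001, 1.0, -0.0]
contact_force: [0.1, -3.8, 4.3]
finger_gap: 0.008
gripper_force: 2.4
```

>>> {"api": "servo_tool", "payload": {"steps": [[[0, 0.06, 0, 0], [0, 0.12, 0, 0], [0, 0.12, 0, 0], [0, 0.12, 0, 0]]]}}

```text
t: 4.1
position: [0.4503, 0.0593, 0.0346]
ee_rot: [0.0, 0.0, 1.0, 0.0]
contact_force: [0.7, -1.2, 1.2]
finger_gap: 0.003
gripper_force: 0.8
```

```bash
cat >> h.py <<'E'
def rep(fn='t'):
    "posts: top flat and plate, from top depth"
    im,d=save('top',fn); c=load(fn); P=cloud(c,d)
    m=((P[...,2]>.040)&(P[...,2]<.053)&(P[...,0]>.33)&(P[...,0]<.555)&(P[...,1]>-.33)&(P[...,1]<.33)).astype(np.uint8)
    n,l,s,_=cv2.connectedComponentsWithStats(m)
    hsv=cv2.cvtColor(im,cv2.COLOR_RGB2HSV)
    for i in range(1,n):
        if s[i,4]<60: continue
        p=P[l==i]; r=cv2.fitLine((p[:,:2]*1000).astype(np.float32),cv2.DIST_L2,0,.01,.01).ravel()
        u,v,w,h=s[i,:4]; q=P[v:v+h,u-8:u+w+8]; g=hsv[v:v+h,u-8:u+w+8]
        k=(g[...,1]<70)&(g[...,2]>80)&(q[...,2]>.02)
        print(p.mean(0).round(4),s[i,4],'yaw',round(float(np.degrees(np.arctan2(r[1],r[0]))),1),'plate',k.sum(),q[k].mean(0).round(4) if k.sum()>3 else '')
E
python3 -c "
from h import *
rep('t1'); print(bot.get_obs()['position'],bot.get_obs()['t'])
im=load('t1')['im'];s=load('top0')['im']
save('side','s1')
cv2.imwrite('pics/v1.png',np.vstack([cv2.resize(im[180:260,180:350,::-1],(680,320)),cv2.resize(load('s1')['im'][140:290,180:340,::-1],(300,280))[:, :300].copy() if 0 else cv2.resize(load('s1')['im'][150:214,180:316,::-1],(680,320))])[:600])
"
```

```text
[ 0.4729 -0.0654  0.0443] 292 yaw -2.1 plate 116 [ 0.4633 -0.0395  0.0679]
[ 0.4757 -0.1836  0.0443] 301 yaw -3.1 plate 0 
[0.4506 0.1919 0.0443] 298 yaw -7.2 plate 72 [0.4489 0.1397 0.1572]
[0.45023599 0.05928418 0.03456002] 4.15
```

View pics/v1.png

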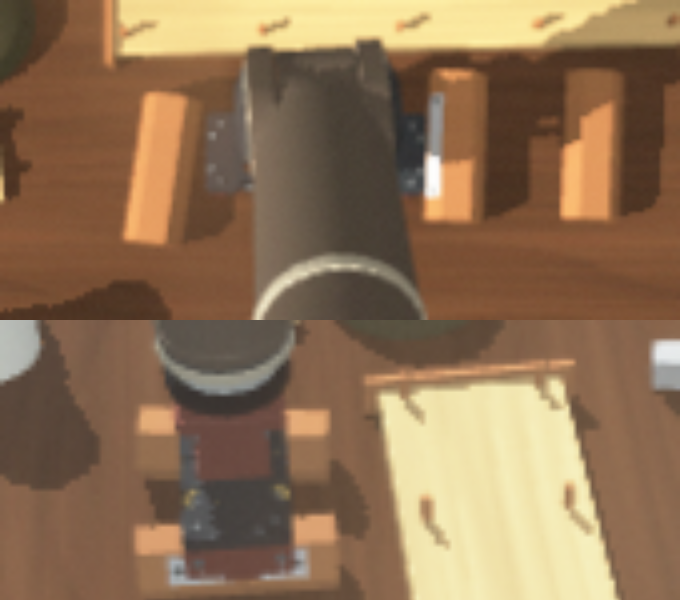

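The plate is still on the -y slant at the gripper, so B slid instead of tipping. I'll push lower, on the widest edge, and rise along the tipping arc.

>>> {"api": "servo_tool", "payload": {"steps": [[[0, -0.2, 0, 0], [0, -0.4, 0, 0], [0, -0.4, 0.3, 0], [0, -0.4, 0.5, 0], [0, -0.4, 0.5, 0]]]}}

```text
t: 4.7
position: [0.449, 0.0383, 0.0085]
ee_rot: [-0.001, 0.001, 1.0, -0.0]
contact_force: [0.0, -0.3, -0.2]
finger_gap: 0.002
gripper_force: 0.0
```

>>> {"api": "servo_tool", "payload": {"steps": [[[0, 0.1, 0, 0], [0, 0.18, 0, 0], [0, 0.22, 0, 0], [0, 0.26, 0, 0]]]}}

```text
t: 5.1
position: [0.4504, 0.0522, 0.0099]
ee_rot: [0.0, 0.0, 1.0, -0.0]
contact_force: [-0.3, -2.0, 0.9]
finger_gap: 0.006
gripper_force: 0.9
```

>>> {"api": "servo_tool", "payload": {"steps": [[[0, 0.07, -0.05, 0], [0, 0.1, -0.1, 0], [0, 0.14, -0.15, 0], [0, 0.18, -0.19, 0], [0, 0.23, -0.23, 0]]]}}

```text
t: 5.6
position: [0.4502, 0.0635, 0.0214]
ee_rot: [0.0, 0.0, 1.0, -0.0]
contact_force: [-0.6, 0.1, 1.5]
finger_gap: 0.007
gripper_force: 0.5
```

>>> {"api": "servo_tool", "payload": {"steps": [[[0, 0.05, -0.04, 0], [0, 0.1, -0.08, 0], [0, 0.15, -0.12, 0], [0, 0.2, -0.15, 0], [0, 0.25, -0.17, 0]]]}}

```text
t: 6.1
position: [0.4502, 0.0762, 0.0298]
ee_rot: [0.0, 0.0, 1.0, 0.0]
contact_force: [0.4, 0.2, -0.3]
finger_gap: 0.004
gripper_force: 0.0
```

>>> {"api": "servo_tool", "payload": {"steps": [[[0, 0.06, -0.02, 0], [0, 0.12, -0.04, 0], [0, 0.12, -0.04, 0], [0, 0, -0.04, 0], [0, -0.3, -0.04, 0]]]}}

```text
t: 6.6
position: [0.4502, 0.0614, 0.0316]
ee_rot: [-0.0, -0.001, 1.0, 0.0]
contact_force: [0.3, -0.1, 0.0]
finger_gap: 0.007
gripper_force: 0.0
```

>>> {"api": "servo_tool", "payload": {"steps": [[[0, 0, -1, 0], [0, 0, -2, 0], [0, -0.5, -2.5, 0], [0, -1.5, -2.5, 0], [0, -2.2, -2.5, 0]]]}}

```text
t: 7.1
position: [0.4503, -0.0518, 0.1578]
ee_rot: [0.001, 0.001, 1.0, 0.0]
contact_force: [0.9, 0.2, 0.3]
finger_gap: 0.004
gripper_force: 0.0
```

```bash
python3 -c "
from h import *
rep('t2'); print(bot.get_obs()['position'],bot.get_obs()['t'])
"
```

```text
[ 0.4666 -0.1895  0.0446] 181 yaw -5.6 plate 65 [ 0.4229 -0.0833  0.5835]
[0.4505 0.1925 0.0445] 284 yaw -7.2 plate 0 
[0.4489 0.1126 0.0446] 291 yaw 0.8 plate 156 [0.4455 0.1135 0.0638]
[ 0.44962533 -0.05715613  0.15756384] 7.15
```

B tipped: its plate is now on top, centred on the flat. Next is C, toward -y.

>>> {"api": "servo_tool", "payload": {"steps": [[[-0.2, 0.5, 0, 0], [-0.45, 0.9, 0.5, 0], [-0.45, 0.9, 1.5, 0], [-0.45, 0.9, 2.5, 0], [-0.45, 0.9, 2.95, 0]]]}}

```text
t: 7.65
position: [0.4701, -0.0044, 0.0056]
ee_rot: [-0.002, 0.0, 1.0, -0.0]
contact_force: [-0.4, 0.0, -0.6]
finger_gap: 0.003
gripper_force: 0.0
```

>>> {"api": "servo_tool", "payload": {"steps": [[[0, 0, 0, 0], [0, -0.1, 0, 0], [0, -0.2, 0, 0], [0, -0.26, 0, 0], [0, -0.3, 0, 0]]]}}

```text
t: 8.15
position: [0.4735, -0.0196, 0.0104]
ee_rot: [0.001, 0.001, 1.0, 0.0]
contact_force: [0.5, 0.6, -0.2]
finger_gap: 0.004
gripper_force: 0.0
```

>>> {"api": "servo_tool", "payload": {"steps": [[[0, -0.07, -0.05, 0], [0, -0.1, -0.1, 0], [0, -0.14, -0.15, 0], [0, -0.18, -0.19, 0], [0, -0.23, -0.23, 0]]]}}

```text
t: 8.65
position: [0.4726, -0.0306, 0.0209]
ee_rot: [0.0, 0.0, 1.0, 0.0]
contact_force: [-0.1, -0.3, -0.5]
finger_gap: 0.005
gripper_force: 0.0
```

>>> {"api": "servo_tool", "payload": {"steps": [[[0, -0.05, -0.04, 0], [0, -0.1, -0.08, 0], [0, -0.15, -0.12, 0], [0, -0.2, -0.15, 0], [0, -0.25, -0.17, 0]]]}}

```text
t: 9.15
position: [0.4727, -0.0431, 0.0294]
ee_rot: [0.0, 0.0, 1.0, 0.0]
contact_force: [-0.9, 2.0, 1.5]
finger_gap: 0.004
gripper_force: 1.4
```

>>> {"api": "servo_tool", "payload": {"steps": [[[0, -0.06, -0.02, 0], [0, -0.12, -0.04, 0], [0, -0.12, -0.04, 0], [0, 0, -0.04, 0], [0, 0.3, -0.04, 0]]]}}

```text
t: 9.65
position: [0.4725, -0.0292, 0.031]
ee_rot: [-0.0, 0.002, 1.0, -0.0]
contact_force: [-0.2, -0.1, 0.1]
finger_gap: 0.006
gripper_force: 0.0
```

>>> {"api": "servo_tool", "payload": {"steps": [[[0, 0, -1, 0], [0, 0, -2, 0], [0, 0.5, -2.5, 0], [0, 1, -2.5, 0], [0, 1, -2.5, 0]]]}}

```text
t: 10.15
position: [0.4731, 0.0253, 0.1568]
ee_rot: [0.001, -0.002, 1.0, 0.001]
contact_force: [-1.2, 0.5, 0.1]
finger_gap: 0.006
gripper_force: 0.0
```

```bash
python3 -c "
from h import *
rep('t3'); print(bot.get_obs()['position'],bot.get_obs()['t'])
"
```

```text
[ 0.4742 -0.1839  0.0444] 296 yaw -2.9 plate 0 
[0.4504 0.1912 0.0444] 293 yaw -6.8 plate 0 
[0.4322 0.1138 0.0449] 209 yaw 5.8 plate 179 [0.4414 0.1069 0.1458]
[0.47257816 0.02341775 0.15623479] 10.2
```

>>> {"api": "servo_tool", "payload": {"steps": [[[0, 1, -0.5, 0], [0, 2, -1, 0], [0, 3, -1, 0], [0, 4, -1, 0], [0, 5, -1, 0]]]}}

```text
t: 10.7
position: [0.4729, 0.2618, 0.2058]
ee_rot: [-0.0, 0.001, 1.0, -0.0]
contact_force: [-0.1, -0.2, 0.2]
finger_gap: 0.005
gripper_force: 0.0
```

```bash
python3 -c "
from h import *
rep('t4'); print(bot.get_obs()['position'],bot.get_obs()['t'])
"
```

```text
[ 0.4747 -0.0755  0.0448] 297 yaw -1.0 plate 86 [ 0.4738 -0.0543  0.0509]
[ 0.4759 -0.1838  0.0446] 297 yaw -3.0 plate 0 
[0.4569 0.1887 0.0444] 217 yaw -4.3 plate 80 [0.4412 0.1867 0.3751]
[0.4493 0.1127 0.0448] 297 yaw -0.5 plate 156 [0.4453 0.1136 0.0643]
[0.47121802 0.27158376 0.20529483] 10.75
```

C slid without tipping because contact came late. I'll retry with the exact contact point.

>>> {"api": "servo_tool", "payload": {"steps": [[[0, -1, 0, 0], [0, -2, 0, 0], [0, -3, 0, 0], [0, -4, 0, 0], [0, -5, 0, 0]]]}}

```text
t: 11.25
position: [0.4717, 0.0079, 0.2054]
ee_rot: [-0.001, 0.001, 1.0, -0.0]
contact_force: [1.1, -0.8, 1.2]
finger_gap: 0.009
gripper_force: 0.0
```

>>> {"api": "servo_tool", "payload": {"steps": [[[0, -0.5, 0, 0], [0, -0.9, 0, 0], [0, -0.9, 1, 0], [0, -0.9, 2, 0], [0, -0.9, 2, 0]]]}}

```text
t: 11.75
position: [0.4677, -0.0353, 0.1008]
ee_rot: [-0.006, 0.001, 1.0, -0.001]
contact_force: [-0.9, 0.3, 0.3]
finger_gap: 0.006
gripper_force: 0.0
```

>>> {"api": "servo_tool", "payload": {"steps": [[[0, 0, 0, 0], [0, 0, 0, 0]]]}}

```text
t: 11.95
position: [0.4738, -0.0343, 0.108]
ee_rot: [0.001, 0.001, 1.0, 0.0]
contact_force: [-0.0, 0.1, -0.2]
finger_gap: 0.009
gripper_force: 0.0
```

>>> {"api": "servo_tool", "payload": {"steps": [[[0, 0.26, 0, 0], [0, 0.26, 0.8, 0], [0, 0.26, 1.6, 0], [0, 0.26, 1.96, 0], [0, 0.26, 1.96, 0]]]}}

```text
t: 12.45
position: [0.4721, -0.0196, 0.0074]
ee_rot: [-0.001, -0.0, 1.0, 0.0]
contact_force: [-0.2, -0.5, 0.3]
finger_gap: 0.005
gripper_force: 0.0
```

>>> {"api": "servo_tool", "payload": {"steps": [[[0, 0, 0, 0], [0, -0.1, 0, 0], [0, -0.2, 0, 0], [0, -0.28, 0, 0], [0, -0.31, 0, 0]]]}}

```text
t: 12.95
position: [0.473, -0.0371, 0.0087]
ee_rot: [0.001, 0.001, 1.0, -0.0]
contact_force: [0.9, -0.6, 0.4]
finger_gap: 0.002
gripper_force: 0.0
```

>>> {"api": "servo_tool", "payload": {"steps": [[[0, -0.07, -0.05, 0], [0, -0.1, -0.1, 0], [0, -0.14, -0.15, 0], [0, -0.18, -0.19, 0], [0, -0.23, -0.23, 0]]]}}

```text
t: 13.45
position: [0.4726, -0.0475, 0.0198]
ee_rot: [-0.0, 0.0, 1.0, 0.0]
contact_force: [0.6, 1.4, 1.2]
finger_gap: 0.004
gripper_force: 0.7
```

>>> {"api": "servo_tool", "payload": {"steps": [[[0, -0.05, -0.04, 0], [0, -0.1, -0.08, 0], [0, -0.15, -0.12, 0], [0, -0.2, -0.15, 0], [0, -0.25, -0.17, 0]]]}}

```text
t: 13.95
position: [0.4726, -0.0607, 0.0282]
ee_rot: [0.0, 0.0, 1.0, -0.0]
contact_force: [0.2, 0.8, 1.5]
finger_gap: 0.002
gripper_force: 0.0
```

>>> {"api": "servo_tool", "payload": {"steps": [[[0, -0.06, -0.02, 0], [0, -0.12, -0.04, 0], [0, -0.12, -0.04, 0], [0, 0, -0.04, 0], [0, 0.3, -0.04, 0]]]}}

```text
t: 14.45
position: [0.4726, -0.0458, 0.0301]
ee_rot: [0.0, 0.001, 1.0, -0.0]
contact_force: [0.9, 0.4, 0.7]
finger_gap: 0.005
gripper_force: 0.0
```

>>> {"api": "servo_tool", "payload": {"steps": [[[0, 0, -1, 0], [0, 0, -2, 0], [0, 1, -3, 0], [0, 2, -3, 0], [0, 2.8, -3, 0]]]}}

```text
t: 14.95
position: [0.4735, 0.0907, 0.1821]
ee_rot: [0.002, 0.001, 1.0, 0.001]
contact_force: [1.0, -0.0, -1.1]
finger_gap: 0.007
gripper_force: 0.0
```

```bash
python3 -c "
from h import *
rep('t5'); print(bot.get_obs()['position'],bot.get_obs()['t'])
c=load('top0');P=cloud(c,c['d']);h=cv2.cvtColor(c['im'],cv2.COLOR_RGB2HSV)
m=(h[...,0]>20)&(h[...,0]<32)&(h[...,2]>150)&(P[...,2]>.02)&(P[...,2]<.028)&(P[...,0]>.52)&(P[...,0]<.75)&(abs(P[...,1])<.3)
r=cv2.minAreaRect((P[m][:,:2]*1000).astype(np.float32));print('rack',r,P[m].mean(0))
"
```

```text
[ 0.4729 -0.1011  0.045 ] 302 yaw -1.4 plate 155 [ 0.4733 -0.1011  0.0449]
[ 0.4739 -0.1841  0.0447] 283 yaw -2.2 plate 0 
[0.4291 0.1944 0.0444] 197 yaw -6.6 plate 38 [0.4477 0.1597 0.2993]
[0.47273258 0.1003234  0.1813833 ] 15.0
rack ((656.2236328125, -15.606658935546875), (188.80018615722656, 500.2350769042969), 1.4882484674453735) [ 0.62612838 -0.01391451  0.0240301 ]
```

>>> {"api": "servo_tool", "payload": {"steps": [[[0.25, 0.25, 0, 0], [0.47, 0.25, 0.5, 0], [0.47, 0.25, 0.5, 0], [0.47, 0.25, 1, 0], [0.47, 0.25, 1.5, 0]]], "claw": 60}}

```text
t: 15.5
position: [0.4503, 0.1014, 0.1051]
ee_rot: [0.001, 0.0, 1.0, 0.0]
contact_force: [0.5, -0.3, 0.2]
finger_gap: 0.421
gripper_force: 0.0
```

```bash
python3 -c "
from h import *
print(bot.get_obs()['position'],bot.get_obs()['t'],bot.get_obs()['finger_gap'])
c=load('t4');P=cloud(c,c['d']);h=cv2.cvtColor(c['im'],cv2.COLOR_RGB2HSV)
m=((h[...,0]>20)&(h[...,0]<32)&(h[...,2]>120)&(P[...,2]>.02)&(P[...,2]<.028)&(P[...,0]>.52)&(P[...,0]<.72)&(abs(P[...,1])<.3)).astype(np.uint8)
m=cv2.morphologyEx(m,cv2.MORPH_OPEN,np.ones((5,5)))>0
r=cv2.minAreaRect((P[m][:,:2]*1000).astype(np.float32));print('rack',r,P[m].mean(0))
z=P[...,2]; k=((z>.033)&(z<.05)&(P[...,0]>.555)&(P[...,0]<.7)&(abs(P[...,1]+.01)<.262)).astype(np.uint8)
n,l,s,_=cv2.connectedComponentsWithStats(k)
for i in range(1,n): print(P[l==i].mean(0).round(4),s[i,4])
save('wrist','w1'); cv2.imwrite('pics/w1b.png',load('w1')['im'][:,:,::-1])
"
```

```text
[0.45032885 0.10136009 0.10511733] 15.5 0.4209119745819731
rack ((611.2579345703125, 202.6460418701172), (23.06545066833496, 25.18192481994629), 1.6472957134246826) [0.61165468 0.20239486 0.02388253]
[ 0.6889 -0.2662  0.0342] 4
[0.6821 0.2464 0.0341] 2
[0.6749 0.2086 0.0345] 1
[0.671  0.11   0.0453] 4
[0.6757 0.0906 0.0347] 1
[ 0.6751 -0.0126  0.0406] 7
[ 0.6773 -0.1317  0.0443] 4
[ 0.6788 -0.2538  0.0443] 4
[0.6667 0.2306 0.0447] 4
[0.6613 0.1012 0.033 ] 1
[ 0.6685 -0.2718  0.0347] 1
[ 0.6594 -0.1166  0.0343] 1
[ 0.6573 -0.2462  0.0341] 1
[ 0.6574 -0.2678  0.0348] 1
[ 0.6488 -0.1452  0.0338] 1
[ 0.6533 -0.1993  0.0332] 1
[0.638  0.247  0.0344] 1
[ 0.644  -0.0414  0.0343] 1
[ 0.6423 -0.2348  0.0349] 1
[ 0.643  -0.2676  0.0338] 1
[0.6318 0.1258 0.0333] 1
[ 0.6344 -0.17    0.0343] 1
[ 0.6384 -0.1774  0.033 ] 1
[ 0.639  -0.2457  0.034 ] 1
[ 0.6355 -0.2637  0.0343] 1
[ 0.6284 -0.2708  0.0337] 1
[0.6171 0.1397 0.0337] 1
[0.6087 0.2425 0.0356] 1
[ 0.6156 -0.1054  0.0341] 1
[0.607  0.0261 0.0346] 1
[ 0.606  -0.234   0.0343] 1
[0.598  0.2441 0.0347] 2
[ 0.5974 -0.0875  0.0334] 1
[ 0.6025 -0.2698  0.0351] 1
[0.5908 0.2456 0.0348] 1
[ 0.5871 -0.2577  0.0423] 6
[ 0.5918 -0.2696  0.0344] 3
[0.584  0.2171 0.0339] 1
[0.5751 0.1056 0.0434] 5
[ 0.579  -0.0152  0.0432] 5
[ 0.5829 -0.0838  0.0337] 1
[ 0.5825 -0.1374  0.0421] 5
[0.573  0.2417 0.0337] 1
[0.5718 0.2286 0.0406] 6
[ 0.581  -0.2694  0.0343] 1
[0.569  0.0825 0.0332] 2
[ 0.5656 -0.1583  0.0334] 1
[ 0.5665 -0.269   0.0345] 1
```

View pics/w1b.png

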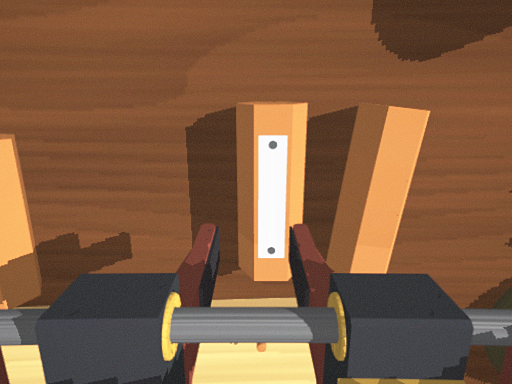

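The picture shows B's plate face-up at px (272,195), between the open fingers and about 11 mm to the right of the gripper. I'll correct for that and grip.

>>> {"api": "servo_tool", "payload": {"steps": [[[0.02, 0.23, 0, 0], [0.02, 0.23, 0.5, 0], [0.02, 0.23, 1.2, 0], [0.02, 0.23, 1.8, 0], [0.02, 0.23, 1.94, 0]]]}}

```text
t: 16.05
position: [0.4477, 0.1133, 0.0067]
ee_rot: [-0.001, 0.0, 1.0, -0.0]
contact_force: [-0.6, -0.8, 1.3]
finger_gap: 0.685
gripper_force: 0.0
```

>>> {"api": "servo_tool", "payload": {"steps": [[[0, 0, 0, 0], [0, 0, 0, 0], [0, 0, 0, 0], [0, 0, 0, 0], [0, 0, 0, 0]]], "claw": 35, "grip_force": 30}}

```text
t: 16.55
position: [0.449, 0.1131, 0.0088]
ee_rot: [0.001, 0.0, 1.0, 0.0]
contact_force: [-0.1, 1.2, 7.8]
finger_gap: 0.561
gripper_force: 30.0
```

>>> {"api": "servo_tool", "payload": {"steps": [[[0, 0, -0.3, 0], [0, 0, -0.8, 0], [0, 0, -1.6, 0], [0, 0, -2.4, 0], [0, 0, -2.4, 0]]]}}

```text
t: 17.05
position: [0.451, 0.1134, 0.1324]
ee_rot: [0.004, 0.001, 1.0, 0.002]
contact_force: [-0.4, 0.6, -2.3]
finger_gap: 0.562
gripper_force: 30.0
```

```bash
python3 -c "
from h import *
o=bot.get_obs();print(o['position'],o['t'],o['finger_gap']*87.8,o['gripper_force'])
save('wrist','w2'); cv2.imwrite('pics/w2b.png',load('w2')['im'][:,:,::-1])
"
```

```text
[0.45103258 0.11342781 0.13235152] 17.05 49.34459390553664 29.999478310346603
```

View pics/w2b.png

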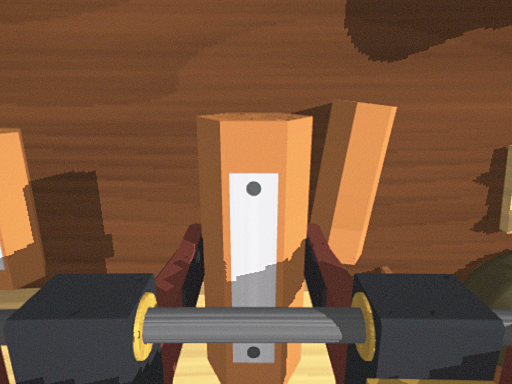

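>>> {"api": "servo_tool", "payload": {"steps": [[[-0.7, -0.3, 0, -0.1], [-1.4, -0.6, 0, -0.2], [-2.1, -0.9, 0, -0.3], [-2.8, -1.2, 0, -0.3], [-3.48, -1.33, 0, -0.3]]]}}

```text
t: 17.6
position: [0.6225, 0.0439, 0.1257]
ee_rot: [-0.001, -0.015, 1.0, -0.001]
contact_force: [0.1, 0.8, -1.7]
finger_gap: 0.562
gripper_force: 30.0
```

>>> {"api": "servo_tool", "payload": {"steps": [[[0, 0, 0, 0], [0, 0, 0, 0], [0, 0, 0, 0]]]}}

```text
t: 17.9
position: [0.6204, 0.0465, 0.1264]
ee_rot: [-0.001, -0.016, 1.0, 0.0]
contact_force: [-1.0, 0.1, -1.4]
finger_gap: 0.563
gripper_force: 30.0
```

>>> {"api": "servo_tool", "payload": {"steps": [[[-0.09, 0.01, 0.5, 0], [-0.09, 0.01, 1, 0], [-0.09, 0.01, 1.4, 0], [-0.09, 0.01, 1.65, 0], [-0.09, 0.01, 1.75, 0]]]}}

```text
t: 18.4
position: [0.6252, 0.0472, 0.0391]
ee_rot: [-0.001, -0.016, 1.0, 0.0]
contact_force: [-0.7, -0.2, -1.8]
finger_gap: 0.564
gripper_force: 30.0
```

>>> {"api": "servo_tool", "payload": {"steps": [[[0, 0, 0.03, 0], [0, 0, 0.06, 0], [0, 0, 0.09, 0], [0, 0, 0.11, 0], [0, 0, 0.11, 0]]]}}

```text
t: 18.9
position: [0.6268, 0.0468, 0.035]
ee_rot: [0.0, -0.015, 1.0, 0.0]
contact_force: [0.8, 1.0, -1.4]
finger_gap: 0.562
gripper_force: 30.0
```

>>> {"api": "servo_tool", "payload": {"steps": [[[0, 0, 0.03, 0], [0, 0, 0.05, 0], [0, 0, 0.05, 0]]]}}

```text
t: 19.2
position: [0.6269, 0.0467, 0.0329]
ee_rot: [0.0, -0.015, 1.0, 0.0]
contact_force: [-1.2, 0.3, 4.2]
finger_gap: 0.561
gripper_force: 30.0
```

>>> {"api": "servo_tool", "payload": {"steps": [[[0, 0, 0, 0], [0, 0, 0, 0], [0, 0, 0, 0], [0, 0, 0, 0]]], "claw": 64}}

```text
t: 19.6
position: [0.6267, 0.0467, 0.0322]
ee_rot: [0.0, -0.015, 1.0, -0.0]
contact_force: [-0.7, 0.1, 0.4]
finger_gap: 0.728
gripper_force: 0.0
```

>>> {"api": "servo_tool", "payload": {"steps": [[[0, 0, -0.5, 0], [0, 0, -1.5, 0], [0, 0, -2.3, 0], [0, 0, -2.3, 0.3], [0, 0, -2.3, 0.3]]]}}

```text
t: 20.1
position: [0.6272, 0.0469, 0.1482]
ee_rot: [0.001, 0.001, 1.0, 0.0]
contact_force: [-0.7, -0.3, -0.3]
finger_gap: 0.727
gripper_force: 0.0
```

>>> {"api": "servo_tool", "payload": {"steps": [[[0.8, -0.8, 0, 0], [1.6, -1.6, 0, 0], [2.4, -2.4, 0, 0], [2.8, -2.8, 0, 0], [2.8, -2.8, 0, 0]]]}}

```text
t: 20.6
position: [0.481, -0.0978, 0.1459]
ee_rot: [-0.002, 0.004, 1.0, -0.0]
contact_force: [0.7, 0.1, 0.9]
finger_gap: 0.731
gripper_force: 0.0
```

>>> {"api": "servo_tool", "payload": {"steps": [[[0, 0, 0, 0], [0, 0, 0, 0]]]}}

```text
t: 20.8
position: [0.4871, -0.0921, 0.1466]
ee_rot: [-0.0, -0.0, 1.0, 0.0]
contact_force: [1.6, 0.8, 0.1]
finger_gap: 0.725
gripper_force: 0.0
```

```bash
cat >> h.py <<'E'
def rep2(cam,fn,z0=.040,z1=.053,mn=150,b=(.33,.56,-.45,.45),pz=.02):
    im,d=save(cam,fn); c=load(fn); P=cloud(c,d)
    m=((P[...,2]>z0)&(P[...,2]<z1)&(P[...,0]>b[0])&(P[...,0]<b[1])&(P[...,1]>b[2])&(P[...,1]<b[3])).astype(np.uint8)
    n,l,s,_=cv2.connectedComponentsWithStats(m); hsv=cv2.cvtColor(im,cv2.COLOR_RGB2HSV)
    g=((hsv[...,1]<70)&(hsv[...,2]>80)&(P[...,2]>pz)&(P[...,2]<z1)); o=bot.get_obs()
    print('t',o['t'],'tcp',o['position'].round(4))
    for i in range(1,n):
        if s[i,4]<mn: continue
        p=P[l==i]; r=cv2.minAreaRect((p[:,:2]*1000).astype(np.float32)); f=cv2.fitLine((p[:,:2]*1000).astype(np.float32),cv2.DIST_L2,0,.01,.01).ravel()
        k=g&(np.hypot(P[...,0]-p[:,0].mean(),P[...,1]-p[:,1].mean())<.06); q=P[k]
        print(p.mean(0).round(4),'rect',np.round(r[0],0),np.round(r[1],0),'yaw',round(float(np.degrees(np.arctan(f[1]/f[0]))),1),'plate',k.sum(),q.mean(0).round(4) if k.sum()>3 else '')
E
python3 -c "
from h import *
rep2('wrist','w3'); rep2('top','t6',.06,.08,60,(.5,.72,-.3,.3),.05)"
```

```text
t 20.85 tcp [ 0.4873 -0.0919  0.1466]
[ 0.4693 -0.1851  0.0421] rect [ 474. -186.] [ 30. 130.] yaw -3.0 plate 0 
[ 0.4674 -0.1002  0.0426] rect [ 472. -100.] [ 29. 131.] yaw -1.1 plate 2591 [ 0.4697 -0.1003  0.0432]
[0.5594 0.0479 0.0464] rect [559.  46.] [ 2. 49.] yaw -89.6 plate 0 
t 20.9 tcp [ 0.4873 -0.0919  0.1467]
[0.6255 0.0456 0.0675] rect [626.  45.] [132.  40.] yaw 2.1 plate 154 [0.6258 0.0463 0.0687]
```

B lies right in the rack. Now C.

>>> {"api": "servo_tool", "payload": {"steps": [[[0.3, -0.17, 0, 0], [0.3, -0.17, 0.8, 0], [0.3, -0.17, 1.7, 0], [0.3, -0.17, 2.5, 0], [0.3, -0.17, 2.76, 0]]]}}

```text
t: 21.4
position: [0.4685, -0.1015, 0.0062]
ee_rot: [-0.003, 0.0, 1.0, 0.0]
contact_force: [-1.3, -0.7, 0.5]
finger_gap: 0.73
gripper_force: 0.0
```

>>> {"api": "servo_tool", "payload": {"steps": [[[0, 0, 0, 0], [0, 0, 0, 0], [0, 0, 0, 0], [0, 0, 0, 0], [0, 0, 0, 0]]], "claw": 35}}

```text
t: 21.9
position: [0.4724, -0.1016, 0.0103]
ee_rot: [0.001, 0.0, 1.0, 0.0]
contact_force: [-1.4, 0.5, 4.1]
finger_gap: 0.566
gripper_force: 29.9
```

>>> {"api": "servo_tool", "payload": {"steps": [[[0, 0, -0.3, 0], [0, 0, -0.8, 0], [0, 0, -1.6, 0], [0, 0, -2.3, 0], [0, 0, -2.3, -0.3]]]}}

```text
t: 22.4
position: [0.4743, -0.1022, 0.1286]
ee_rot: [0.004, -0.016, 1.0, -0.0]
contact_force: [0.8, 0.2, -3.0]
finger_gap: 0.56
gripper_force: 29.9
```

>>> {"api": "servo_tool", "payload": {"steps": [[[-0.7, 0.2, 0, 0], [-1.4, 0.4, 0, 0], [-2.1, 0.5, 0, 0], [-2.8, 0.51, 0, 0], [-3.14, 0.51, 0, 0]]]}}

```text
t: 22.9
position: [0.6299, -0.0701, 0.123]
ee_rot: [0.0, -0.017, 1.0, 0.0]
contact_force: [0.3, -0.2, -2.5]
finger_gap: 0.565
gripper_force: 29.9
```

>>> {"api": "servo_tool", "payload": {"steps": [[[0, 0, 0, 0], [0, 0, 0, 0], [0, 0, 0, 0]]]}}

```text
t: 23.2
position: [0.6263, -0.0716, 0.1237]
ee_rot: [-0.001, -0.015, 1.0, 0.0]
contact_force: [-0.2, 0.4, -1.7]
finger_gap: 0.559
gripper_force: 29.9
```

>>> {"api": "servo_tool", "payload": {"steps": [[[-0.05, -0.07, 0.5, 0], [-0.05, -0.07, 1, 0], [-0.05, -0.07, 1.4, 0], [-0.05, -0.07, 1.6, 0], [-0.05, -0.07, 1.7, 0]]]}}

```text
t: 23.7
position: [0.6293, -0.0749, 0.0386]
ee_rot: [-0.001, -0.015, 1.0, 0.0]
contact_force: [-0.5, -0.2, -1.4]
finger_gap: 0.563
gripper_force: 29.9
```

>>> {"api": "servo_tool", "payload": {"steps": [[[0, 0, 0.03, 0], [0, 0, 0.06, 0], [0, 0, 0.09, 0], [0, 0, 0.11, 0], [0, 0, 0.11, 0]]]}}

```text
t: 24.2
position: [0.6307, -0.0748, 0.0344]
ee_rot: [0.001, -0.015, 1.0, 0.0]
contact_force: [-1.2, 0.7, 2.2]
finger_gap: 0.562
gripper_force: 29.9
```

>>> {"api": "servo_tool", "payload": {"steps": [[[0, 0, 0, 0], [0, 0, 0, 0], [0, 0, 0, 0], [0, 0, 0, 0]]], "claw": 64}}

```text
t: 24.6
position: [0.6303, -0.0748, 0.0337]
ee_rot: [0.0, -0.015, 1.0, 0.0]
contact_force: [0.7, 0.2, 0.2]
finger_gap: 0.73
gripper_force: 0.0
```

>>> {"api": "servo_tool", "payload": {"steps": [[[0, 0, -0.5, 0], [0, 0, -1.5, 0], [0, 0, -2.3, 0], [0, 0, -2.3, 0.3], [0, 0, -2.3, 0.3]]]}}

```text
t: 25.1
position: [0.6308, -0.0747, 0.1497]
ee_rot: [0.001, 0.001, 1.0, 0.0]
contact_force: [-0.3, 0.4, 0.7]
finger_gap: 0.728
gripper_force: 0.0
```

>>> {"api": "servo_tool", "payload": {"steps": [[[0.8, -0.4, 0, 0], [1.6, -0.8, 0, 0], [2.4, -1.1, 0, 0], [3.12, -1.1, 0, 0], [3.12, -1.1, 0, 0]]], "claw": 0}}

```text
t: 25.6
position: [0.4685, -0.1302, 0.147]
ee_rot: [-0.003, 0.002, 1.0, 0.001]
contact_force: [-0.2, -0.6, 0.5]
finger_gap: 0.315
gripper_force: 0.0
```

>>> {"api": "servo_tool", "payload": {"steps": [[[0, 0, 0, 0], [0, 0, 0, 0], [0, 0, 0, 0]]]}}

```text
t: 25.9
position: [0.4751, -0.1293, 0.1483]
ee_rot: [-0.0, -0.0, 1.0, -0.0]
contact_force: [-0.1, -0.8, -0.0]
finger_gap: 0.041
gripper_force: 0.0
```

```bash
python3 -c "
from h import *
rep2('wrist','w4',b=(.33,.54,-.45,.45)); rep2('top','t7',.06,.08,60,(.5,.72,-.3,.3),.05)"
```

```text
t 25.95 tcp [ 0.475  -0.1294  0.1483]
[ 0.4689 -0.1856  0.0421] rect [ 474. -186.] [ 29. 131.] yaw -3.0 plate 0 
[ 0.5276 -0.3428  0.0421] rect [ 524. -343.] [14. 32.] yaw 2.5 plate 3346 [ 0.5458 -0.3378  0.0361]
t 26.0 tcp [ 0.4749 -0.1294  0.1483]
[ 0.6316 -0.0746  0.0675] rect [633. -73.] [ 39. 132.] yaw 0.4 plate 152 [ 0.6306 -0.0753  0.0692]
[0.6245 0.0456 0.0679] rect [626.  46.] [130.  38.] yaw 1.1 plate 154 [0.6257 0.0463 0.0692]
```

>>> {"api": "servo_tool", "payload": {"steps": [[[0, 0, 0.8, 0], [0, 0, 1.7, 0], [0, 0, 2.5, 0], [0, 0, 2.77, 0], [0, 0, 2.77, 0]]]}}

```text
t: 26.5
position: [0.4732, -0.1296, 0.0087]
ee_rot: [-0.002, 0.0, 1.0, 0.0]
contact_force: [-0.5, -0.6, 0.4]
finger_gap: 0.006
gripper_force: 0.0
```

>>> {"api": "servo_tool", "payload": {"steps": [[[0, 0, 0, 0], [0, -0.12, 0, 0], [0, -0.22, 0, 0], [0, -0.3, 0, 0], [0, -0.33, 0, 0]]]}}

```text
t: 27.0
position: [0.4746, -0.147, 0.0109]
ee_rot: [0.001, 0.001, 1.0, -0.0]
contact_force: [-0.9, 0.5, 0.4]
finger_gap: 0.006
gripper_force: 0.0
```

>>> {"api": "servo_tool", "payload": {"steps": [[[0, -0.07, -0.05, 0], [0, -0.1, -0.1, 0], [0, -0.14, -0.15, 0], [0, -0.18, -0.19, 0], [0, -0.23, -0.23, 0]]]}}

```text
t: 27.5
position: [0.4742, -0.1575, 0.0219]
ee_rot: [-0.0, 0.0, 1.0, 0.0]
contact_force: [0.7, 1.7, 0.8]
finger_gap: 0.004
gripper_force: 0.7
```

>>> {"api": "servo_tool", "payload": {"steps": [[[0, -0.05, -0.04, 0], [0, -0.1, -0.08, 0], [0, -0.15, -0.12, 0], [0, -0.2, -0.15, 0], [0, -0.25, -0.17, 0]]]}}

```text
t: 28.0
position: [0.4743, -0.1706, 0.0304]
ee_rot: [0.0, 0.0, 1.0, -0.0]
contact_force: [0.2, -0.7, 0.7]
finger_gap: 0.001
gripper_force: 0.0
```

>>> {"api": "servo_tool", "payload": {"steps": [[[0, -0.06, -0.02, 0], [0, -0.12, -0.04, 0], [0, -0.12, -0.04, 0], [0, 0, -0.04, 0], [0, 0.3, -0.04, 0]]]}}

```text
t: 28.5
position: [0.4741, -0.1557, 0.0322]
ee_rot: [0.0, 0.001, 1.0, -0.0]
contact_force: [0.3, 0.3, -0.2]
finger_gap: 0.006
gripper_force: 0.0
```

>>> {"api": "servo_tool", "payload": {"steps": [[[0, 0.2, -1, 0], [0, 0.2, -2, 0], [0, 0.2, -2.4, 0], [0, 0.2, -2.4, 0], [0, 0.2, -2.4, 0]]]}}

```text
t: 29.0
position: [0.4742, -0.1444, 0.152]
ee_rot: [0.0, -0.0, 1.0, 0.0]
contact_force: [-0.7, 0.7, -1.2]
finger_gap: 0.003
gripper_force: 0.0
```

```bash
python3 -c "
from h import *
rep2('wrist','w5',b=(.33,.54,-.33,.45))"
```

```text
t 29.05 tcp [ 0.4737 -0.1445  0.1513]
[ 0.4672 -0.2126  0.0414] rect [ 472. -213.] [ 28. 131.] yaw -2.9 plate 0
```

>>> {"api": "servo_tool", "payload": {"steps": [[[0, -0.2, 0.8, 0], [0, -0.26, 1.7, 0], [0, -0.26, 2.5, 0], [0, -0.26, 2.83, 0], [0, -0.26, 2.83, 0]]]}}

```text
t: 29.55
position: [0.4708, -0.1576, 0.0068]
ee_rot: [-0.004, 0.001, 1.0, 0.001]
contact_force: [0.5, 0.2, 0.3]
finger_gap: 0.003
gripper_force: 0.0
```

>>> {"api": "servo_tool", "payload": {"steps": [[[0, 0, 0, 0], [0, -0.12, 0, 0], [0, -0.22, 0, 0], [0, -0.3, 0, 0], [0, -0.33, 0, 0]]]}}

```text
t: 30.05
position: [0.4746, -0.1755, 0.0114]
ee_rot: [0.001, 0.001, 1.0, -0.0]
contact_force: [0.7, -0.4, 0.1]
finger_gap: 0.001
gripper_force: 0.0
```

>>> {"api": "servo_tool", "payload": {"steps": [[[0, -0.07, -0.05, 0], [0, -0.1, -0.1, 0], [0, -0.14, -0.15, 0], [0, -0.18, -0.19, 0], [0, -0.23, -0.23, 0]]]}}

```text
t: 30.55
position: [0.4742, -0.186, 0.0224]
ee_rot: [-0.0, 0.0, 1.0, 0.0]
contact_force: [1.2, 1.5, 0.2]
finger_gap: 0.007
gripper_force: 0.5
```

>>> {"api": "servo_tool", "payload": {"steps": [[[0, -0.05, -0.04, 0], [0, -0.1, -0.08, 0], [0, -0.15, -0.12, 0], [0, -0.2, -0.15, 0], [0, -0.25, -0.17, 0]]]}}

```text
t: 31.05
position: [0.4743, -0.199, 0.0309]
ee_rot: [0.0, 0.0, 1.0, -0.0]
contact_force: [-0.4, -1.0, -0.7]
finger_gap: 0.006
gripper_force: 0.0
```

>>> {"api": "servo_tool", "payload": {"steps": [[[0, -0.06, -0.02, 0], [0, -0.12, -0.04, 0], [0, -0.12, -0.04, 0], [0, 0, -0.04, 0], [0, 0.3, -0.04, 0]]]}}

```text
t: 31.55
position: [0.4741, -0.1839, 0.0327]
ee_rot: [0.0, 0.001, 1.0, -0.0]
contact_force: [0.1, 0.4, -0.3]
finger_gap: 0.007
gripper_force: 0.0
```

>>> {"api": "servo_tool", "payload": {"steps": [[[0, 0.2, -1, 0], [0, 0.2, -2, 0], [0, 0.2, -2.4, 0], [0, 0.2, -2.4, 0], [0, 0.2, -2.4, 0]]]}}

```text
t: 32.05
position: [0.4742, -0.1722, 0.1524]
ee_rot: [0.0, -0.0, 1.0, 0.0]
contact_force: [0.0, -0.3, -1.0]
finger_gap: 0.004
gripper_force: 0.0
```

```bash
python3 -c "
from h import *
rep2('wrist','w6',b=(.33,.54,-.33,.45))"
```

```text
t 32.1 tcp [ 0.4737 -0.1723  0.1517]
[ 0.4659 -0.2385  0.0414] rect [ 471. -239.] [ 29. 131.] yaw -3.0 plate 1546 [ 0.4698 -0.2196  0.0313]
```

Plate now on D's +y upper flat at z 0.031, so one more tip toward -y.

>>> {"api": "servo_tool", "payload": {"steps": [[[0, -0.2, 0.8, 0], [0, -0.24, 1.7, 0], [0, -0.24, 2.5, 0], [0, -0.24, 2.85, 0], [0, -0.24, 2.85, 0]]]}}

```text
t: 32.6
position: [0.4707, -0.1846, 0.0062]
ee_rot: [-0.004, 0.0, 1.0, 0.001]
contact_force: [-0.2, -0.2, 0.2]
finger_gap: 0.005
gripper_force: 0.0
```

>>> {"api": "servo_tool", "payload": {"steps": [[[0, 0, 0, 0], [0, -0.12, 0, 0], [0, -0.22, 0, 0], [0, -0.28, 0, 0], [0, -0.31, 0, 0]]]}}

```text
t: 33.1
position: [0.4746, -0.2019, 0.0109]
ee_rot: [0.001, 0.001, 1.0, -0.0]
contact_force: [0.1, -0.9, -0.2]
finger_gap: 0.01
gripper_force: 0.0
```

>>> {"api": "servo_tool", "payload": {"steps": [[[0, -0.07, -0.05, 0], [0, -0.1, -0.1, 0], [0, -0.14, -0.15, 0], [0, -0.18, -0.19, 0], [0, -0.23, -0.23, 0]]]}}

```text
t: 33.6
position: [0.4743, -0.2125, 0.022]
ee_rot: [0.0, 0.0, 1.0, 0.0]
contact_force: [0.6, 1.3, 0.8]
finger_gap: 0.005
gripper_force: 0.4
```

>>> {"api": "servo_tool", "payload": {"steps": [[[0, -0.05, -0.04, 0], [0, -0.1, -0.08, 0], [0, -0.15, -0.12, 0], [0, -0.2, -0.15, 0], [0, -0.25, -0.17, 0]]]}}

```text
t: 34.1
position: [0.4743, -0.2255, 0.0304]
ee_rot: [0.0, 0.0, 1.0, -0.0]
contact_force: [0.4, -0.1, 0.2]
finger_gap: 0.006
gripper_force: 0.0
```

>>> {"api": "servo_tool", "payload": {"steps": [[[0, -0.06, -0.02, 0], [0, -0.12, -0.04, 0], [0, -0.12, -0.04, 0], [0, 0, -0.04, 0], [0, 0.3, -0.04, 0]]]}}

```text
t: 34.6
position: [0.474, -0.2104, 0.0322]
ee_rot: [0.0, 0.001, 1.0, -0.0]
contact_force: [-0.4, 0.3, -0.3]
finger_gap: 0.006
gripper_force: 0.0
```

>>> {"api": "servo_tool", "payload": {"steps": [[[0, 0.2, -1, 0], [0, 0.2, -2, 0], [0, -0.6, -2.4, 0], [0, -1.1, -2.4, 0], [0, -1.1, -2.4, 0]]], "claw": 64}}

```text
t: 35.1
position: [0.4743, -0.2672, 0.1533]
ee_rot: [0.001, 0.002, 1.0, -0.001]
contact_force: [0.4, 0.5, -0.2]
finger_gap: 0.419
gripper_force: 0.0
```

>>> {"api": "servo_tool", "payload": {"steps": [[[0, 0, 0, 0], [0, 0, 0, 0]]]}}

```text
t: 35.3
position: [0.4741, -0.2631, 0.1515]
ee_rot: [-0.001, -0.001, 1.0, 0.001]
contact_force: [-0.4, 0.8, -0.4]
finger_gap: 0.603
gripper_force: 0.0
```

```bash
python3 -c "
from h import *
rep2('wrist','w7',b=(.33,.54,-.32,.45))"
```

```text
t 35.35 tcp [ 0.4742 -0.2632  0.1515]
[ 0.4657 -0.2647  0.0426] rect [ 470. -265.] [ 29. 131.] yaw -2.9 plate 2427 [ 0.4682 -0.2647  0.0432]
```

D's plate is up, but its gripper reach would clash with the standing wand. I'll move the wand first.

```bash
python3 -c "
from h import *
print(bot.get_obs()['joint_pos'].round(2))
save('top','t8');c=load('t8');P=cloud(c,c['d'])
def q(n,x0,x1,y0,y1,z0,z1):
    m=(P[...,0]>x0)&(P[...,0]<x1)&(P[...,1]>y0)&(P[...,1]<y1)&(P[...,2]>z0)&(P[...,2]<z1); p=P[m]; r=cv2.minAreaRect((p[:,:2]*1000).astype(np.float32)); print(n,m.sum(),p.mean(0).round(4),np.round(r[0]),np.round(r[1]),round(r[2],1))
q('wandtop',.4,.53,-.45,-.3,.142,.156)
c=load('top0');P=cloud(c,c['d'])
q('board',.39,.53,.32,.46,.006,.014);q('cradle',.39,.53,.32,.46,.0065,.06);
k=(P[...,2]>.03)&(P[...,2]<.05)&(abs(P[...,0]-.459)<.06)&(abs(P[...,1]-.389)<.06)
n,l,s,_=cv2.connectedComponentsWithStats(k.astype(np.uint8))
for i in range(1,n): print(P[l==i].mean(0).round(4),s[i,4],P[l==i].min(0).round(3),P[l==i].max(0).round(3))
"
```

```text
[ 0.04  0.37  0.48  1.9  -0.21  0.92  2.19]
wandtop 0 [nan nan nan] [0. 0.] [0. 0.] 0.0
board 454 [0.4584 0.3895 0.0096] [463. 394.] [136. 137.] 86.8
cradle 638 [0.4607 0.3887 0.0147] [463. 393.] [136. 133.] 87.9
[0.4776 0.4101 0.037 ] 18 [0.472 0.404 0.031] [0.486 0.416 0.043]
[0.4823 0.3743 0.0363] 18 [0.475 0.369 0.032] [0.49  0.381 0.043]
[0.4512 0.3658 0.0318] 1 [0.451 0.366 0.032] [0.451 0.366 0.032]
[0.4351 0.4054 0.0364] 16 [0.429 0.399 0.031] [0.444 0.412 0.042]
[0.4382 0.3695 0.0377] 16 [0.433 0.363 0.033] [0.444 0.376 0.043]<string>:6: RuntimeWarning: Mean of empty slice.
  ret = um.true_divide(
```

>>> {"api": "servo_tool", "payload": {"steps": [[[0, 0, -0.5, -1], [0, 0, -1, -2], [0, 0, -1.2, -3], [0, 0, -1.2, -4], [0, 0, -1.2, -5]]], "claw": 80}}

```text
t: 35.9
position: [0.4745, -0.2642, 0.2124]
ee_rot: [0.0, -0.261, 0.965, 0.0]
contact_force: [-0.2, -0.2, -0.2]
finger_gap: 0.905
gripper_force: 0.0
```

>>> {"api": "servo_tool", "payload": {"steps": [[[0, 0, 0, -1.2], [0, 0, 0, -2.4], [0, 0, 0, -3.6], [0, 0, 0, -4.8], [0, 0, 0, -5]]]}}

```text
t: 36.4
position: [0.472, -0.2629, 0.2058]
ee_rot: [-0.006, -0.471, 0.882, 0.006]
contact_force: [0.3, -0.6, -1.2]
finger_gap: 0.909
gripper_force: 0.0
```

>>> {"api": "servo_tool", "payload": {"steps": [[[0, 0, 0, -1.2], [0, 0, 0, -2.4], [0, 0, 0, -3.6], [0, 0, 0, -4.8], [0, 0, 0, -5]]]}}

```text
t: 36.9
position: [0.4716, -0.2636, 0.2064]
ee_rot: [-0.005, -0.679, 0.734, 0.007]
contact_force: [1.0, 2.1, -2.5]
finger_gap: 0.911
gripper_force: 0.0
```

>>> {"api": "servo_tool", "payload": {"steps": [[[0, 0, 0, 0], [0, 0, 0, 0]]]}}

```text
t: 37.1
position: [0.4708, -0.2632, 0.2034]
ee_rot: [-0.005, -0.677, 0.736, 0.011]
contact_force: [-0.3, 0.2, -0.5]
finger_gap: 0.912
gripper_force: 0.0
```

>>> {"api": "servo_tool", "payload": {"steps": [[[0, 0, 0, -0.4], [0, 0, 0, -0.8], [0, 0, 0, -0.8], [0, 0, 0, -0.8], [0, 0, 0, -0.8]]]}}

```text
t: 37.6
position: [0.474, -0.2603, 0.2021]
ee_rot: [-0.009, -0.706, 0.709, 0.007]
contact_force: [0.4, -0.0, -0.0]
finger_gap: 0.913
gripper_force: 0.0
```

```bash
python3 -c "
from h import *
o=bot.get_obs();print(o['joint_pos'].round(2),o['position'],o['ee_rot'].round(4))
save('wrist','w8');save('top','t9');c=load('t9');P=cloud(c,c['d'])
for f in('w8','t9'):
    c=load(f);P=cloud(c,c['d'])
    m=(P[...,0]>.4)&(P[...,0]<.53)&(P[...,1]>-.43)&(P[...,1]<-.31)&(P[...,2]>.14)&(P[...,2]<.158); p=P[m]
    if m.sum()>5: r=cv2.minAreaRect((p[:,:2]*1000).astype(np.float32)); print(m.sum(),p.mean(0).round(4),np.round(r[0]),np.round(r[1]))
"
```

```text
[ 1.34  0.77 -1.46  1.76  0.78  1.39  2.86] [ 0.47401821 -0.26025485  0.20206382] [-0.0086 -0.7055  0.7086  0.0071]
3752 [ 0.4695 -0.3705  0.148 ] [ 469. -369.] [35. 40.]
```

Spinning that way ran into joint limits, so I'll go the other way round (same grasp).

>>> {"api": "servo_tool", "payload": {"steps": [[[0, 0, 0, 1.2], [0, 0, 0, 2.4], [0, 0, 0, 3.6], [0, 0, 0, 4.8], [0, 0, 0, 6]]]}}

```text
t: 38.2
position: [0.4739, -0.2606, 0.2018]
ee_rot: [-0.01, -0.45, 0.893, 0.005]
contact_force: [-0.1, -0.1, 0.3]
finger_gap: 0.913
gripper_force: 0.0
```

>>> {"api": "servo_tool", "payload": {"steps": [[[0, 0, 0, 1.2], [0, 0, 0, 2.4], [0, 0, 0, 3.6], [0, 0, 0, 4.8], [0, 0, 0, 6]]]}}

```text
t: 38.7
position: [0.4739, -0.2606, 0.2019]
ee_rot: [-0.011, -0.152, 0.988, 0.001]
contact_force: [-0.1, -0.4, -0.4]
finger_gap: 0.908
gripper_force: 0.0
```

>>> {"api": "servo_tool", "payload": {"steps": [[[0, 0, 0, 1.2], [0, 0, 0, 2.4], [0, 0, 0, 3.6], [0, 0, 0, 4.8], [0, 0, 0, 6]]]}}

```text
t: 39.2
position: [0.4739, -0.2605, 0.2019]
ee_rot: [-0.011, 0.161, 0.987, -0.002]
contact_force: [0.2, 0.5, -0.4]
finger_gap: 0.908
gripper_force: 0.0
```

>>> {"api": "servo_tool", "payload": {"steps": [[[0, 0, 0, 1.2], [0, 0, 0, 2.4], [0, 0, 0, 3.6], [0, 0, 0, 4.8], [0, 0, 0, 6]]]}}

```text
t: 39.7
position: [0.474, -0.2605, 0.202]
ee_rot: [-0.009, 0.458, 0.889, -0.005]
contact_force: [0.2, 0.3, -0.4]
finger_gap: 0.91
gripper_force: 0.0
```

>>> {"api": "servo_tool", "payload": {"steps": [[[0, 0, 0, 1.2], [0, 0, 0, 2.4], [0, 0, 0, 3.6], [0, 0, 0, 4.8], [0, 0, 0, 6]]]}}

```text
t: 40.2
position: [0.474, -0.2604, 0.202]
ee_rot: [-0.007, 0.71, 0.704, -0.008]
contact_force: [-0.1, 0.5, 0.5]
finger_gap: 0.914
gripper_force: 0.0
```

```bash
python3 -c "
from h import *
o=bot.get_obs();print(o['joint_pos'].round(2),o['position'],o['ee_rot'].round(4))"
```

```text
[ 0.99  0.4  -0.75  1.77  0.31  1.11  0.12] [ 0.47401154 -0.26044383  0.2020099 ] [-0.0073  0.7105  0.7037 -0.0076]
```

>>> {"api": "servo_tool", "payload": {"steps": [[[-0.6, -0.03, 0, 0], [-1.2, -0.05, 0, 0], [-1.8, -0.09, 0, 0], [-2.17, -0.09, 0, 0], [-2.17, -0.09, 0, 0]]]}}

```text
t: 40.7
position: [0.4682, -0.3716, 0.2014]
ee_rot: [-0.008, 0.71, 0.704, -0.008]
contact_force: [0.6, 1.2, 0.6]
finger_gap: 0.907
gripper_force: 0.0
```

>>> {"api": "servo_tool", "payload": {"steps": [[[0, 0, 0, 0], [0, 0, 0, 0], [0, 0, 0, 0]]]}}

```text
t: 41.0
position: [0.4695, -0.3674, 0.202]
ee_rot: [-0.008, 0.708, 0.706, -0.008]
contact_force: [0.3, -0.6, -1.2]
finger_gap: 0.911
gripper_force: 0.0
```

```bash
python3 -c "
from h import *
o=bot.get_obs();print(o['joint_pos'].round(2),o['position'],o['ee_rot'].round(4))"
```

```text
[ 1.08  0.48 -0.7   1.64  0.34  1.16  0.29] [ 0.46954875 -0.3673606   0.20204848] [-0.0077  0.7077  0.7064 -0.0076]
```

>>> {"api": "servo_tool", "payload": {"steps": [[[-0.02, 0.02, 0.6, 0], [-0.03, 0.04, 1.2, 0], [-0.03, 0.04, 1.7, 0], [-0.03, 0.04, 1.88, 0], [-0.03, 0.04, 1.88, 0]]]}}

```text
t: 41.5
position: [0.4686, -0.3694, 0.107]
ee_rot: [-0.009, 0.708, 0.706, -0.008]
contact_force: [0.5, -0.7, -0.3]
finger_gap: 0.909
gripper_force: 0.0
```

>>> {"api": "servo_tool", "payload": {"steps": [[[0, 0, 0, 0], [0, 0, 0, 0], [0, 0, 0, 0], [0, 0, 0, 0], [0, 0, 0, 0]]], "claw": 25, "grip_force": 20}}

```text
t: 42.0
position: [0.4691, -0.3706, 0.1082]
ee_rot: [-0.007, 0.708, 0.706, -0.008]
contact_force: [-0.5, -0.3, -0.9]
finger_gap: 0.497
gripper_force: 0.0
```

>>> {"api": "servo_tool", "payload": {"steps": [[[0, 0, -0.1, 0], [0, 0, -0.3, 0], [0, 0, -0.7, 0], [0, 0, -1.2, 0], [0, 0, -1.2, 0]]]}}

```text
t: 42.5
position: [0.4722, -0.3711, 0.1715]
ee_rot: [-0.005, 0.708, 0.706, -0.007]
contact_force: [0.2, 0.1, -2.4]
finger_gap: 0.452
gripper_force: 19.9
```

>>> {"api": "servo_tool", "payload": {"steps": [[[0.3, 0, -0.4, 0], [1, -0.1, -0.4, 0], [1.8, -0.2, -0.4, 0], [2.6, -0.3, -0.4, 0], [3.4, -0.44, -0.4, 0]]]}}

```text
t: 43.0
position: [0.4488, -0.1987, 0.1878]
ee_rot: [-0.008, 0.708, 0.706, -0.008]
contact_force: [0.8, 0.0, -1.8]
finger_gap: 0.456
gripper_force: 20.0
```

>>> {"api": "servo_tool", "payload": {"steps": [[[0.8, 0, 0, 0], [1.6, 0, 0, 0], [2.2, 0, 0, 0], [2.42, 0, 0, 0], [2.42, 0, 0, 0]]]}}

```text
t: 43.5
position: [0.4497, -0.0781, 0.1881]
ee_rot: [-0.008, 0.707, 0.707, -0.008]
contact_force: [0.1, 0.1, -1.2]
finger_gap: 0.448
gripper_force: 20.0
```

>>> {"api": "servo_tool", "payload": {"steps": [[[0, 0, 0.3, 0], [0, 0, 0.7, 0], [0, 0, 1.1, 0], [0, 0, 1.1, 0], [0, 0, 1.1, 0]]]}}

```text
t: 44.0
position: [0.4486, -0.0804, 0.1332]
ee_rot: [-0.008, 0.709, 0.705, -0.008]
contact_force: [0.2, 0.6, -2.4]
finger_gap: 0.453
gripper_force: 20.0
```

```bash
python3 -c "
from h import *
o=bot.get_obs();print(o['joint_pos'].round(2),o['position'],o['ee_rot'].round(4),o['contact_force'],o['finger_gap']*87.8)
im=save('side','s2')[0]; cv2.imwrite('pics/s2b.png',im[120:300,120:360,::-1].repeat(2,0).repeat(2,1))"
```

```text
[ 0.75  0.36 -0.81  2.03  0.33  0.91 -0.25] [ 0.44855494 -0.08038679  0.13318091] [-0.0081  0.7089  0.7052 -0.0079] [ 0.18313151  0.60425865 -2.37704196] 39.77718991802416
```

View pics/s2b.png

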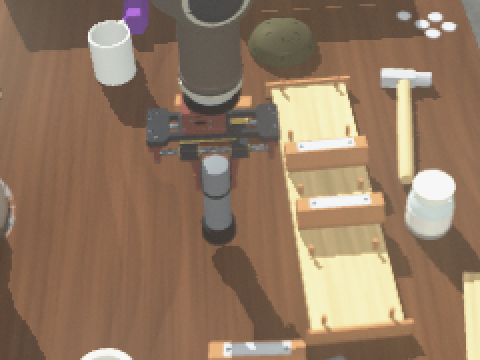

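The wand hangs upright in the grip at crop px (218,200), and B and C lie plate-up in the rack. I'll lower it to the table and tip it toward +y with a light grip.

>>> {"api": "servo_tool", "payload": {"steps": [[[0, 0, 0.2, 0], [0, 0, 0.35, 0], [0, 0, 0.42, 0], [0, 0, 0.46, 0], [0, 0, 0.48, 0]]]}}

```text
t: 44.55
position: [0.4481, -0.0792, 0.1094]
ee_rot: [-0.008, 0.708, 0.706, -0.008]
contact_force: [-1.9, -0.0, 9.7]
finger_gap: 0.453
gripper_force: 20.0
```

>>> {"api": "servo_tool", "payload": {"steps": [[[0, 0, 0.02, 0], [0, 0, 0.04, 0], [0, 0, 0.04, 0]]]}}

```text
t: 44.85
position: [0.449, -0.0792, 0.1092]
ee_rot: [-0.007, 0.708, 0.706, -0.008]
contact_force: [-6.6, 1.3, 22.0]
finger_gap: 0.455
gripper_force: 20.0
```

>>> {"api": "servo_tool", "payload": {"steps": [[[0, 0, -0.05, 0], [0, 0, -0.05, 0], [0, 0, -0.05, 0]]], "grip_force": 5}}

```text
t: 45.15
position: [0.4481, -0.0793, 0.1096]
ee_rot: [-0.008, 0.708, 0.706, -0.008]
contact_force: [0.2, 0.5, -1.9]
finger_gap: 0.458
gripper_force: 5.0
```

>>> {"api": "servo_tool", "payload": {"steps": [[[0.27, 0, -0.04, 0], [0.55, 0, -0.05, 0], [0.82, 0, -0.03, 0], [1.09, 0, 0.01, 0], [1.36, 0, 0.09, 0]]]}}

```text
t: 45.65
position: [0.4486, -0.0094, 0.1058]
ee_rot: [-0.007, 0.708, 0.706, -0.007]
contact_force: [-0.4, -1.3, 8.0]
finger_gap: 0.457
gripper_force: 5.0
```

```bash
python3 -c "
from h import *
o=bot.get_obs();print(o['position'],o['contact_force'],o['finger_gap']*87.8)
im=save('side','s3')[0]; cv2.imwrite('pics/s3b.png',im[170:270,170:330,::-1].repeat(2,0).repeat(2,1))"
```

```text
[ 0.44862216 -0.00937602  0.10584651] [-0.39652656 -1.25559497  8.03206692] 40.13403124835164
```

View pics/s3b.png

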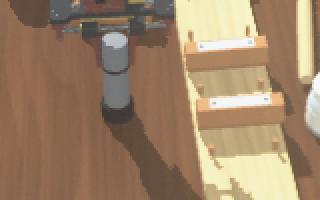

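The wand slid upright instead of tipping, because its weight hung in the grip. It is now pressed onto the table with 8 N, so I'll tip it back toward -y while keeping that pressure.

>>> {"api": "servo_tool", "payload": {"steps": [[[-0.14, 0, 0, 0], [-0.27, 0, -0.02, 0], [-0.41, 0, -0.03, 0], [-0.55, 0, -0.04, 0], [-0.69, 0, -0.03, 0]]], "grip_force": 4}}

```text
t: 46.2
position: [0.4482, -0.0471, 0.1068]
ee_rot: [-0.008, 0.709, 0.705, -0.008]
contact_force: [-0.2, -0.3, -2.5]
finger_gap: 0.453
gripper_force: 4.0
```

```bash
cat > wz.py <<'E'
from h import *
def wand(fn,cam='side',b=(.37,.56,-.2,.14)):
    o=bot.get_obs();print(o['t'],o['position'].round(4),o['contact_force'].round(1),round(o['finger_gap']*87.8,1))
    im,d=save(cam,fn);c=load(fn);P=cloud(c,d);h=cv2.cvtColor(im,cv2.COLOR_RGB2HSV)
    m=(P[...,0]>b[0])&(P[...,0]<b[1])&(P[...,1]>b[2])&(P[...,1]<b[3])&(P[...,2]>.012)&(P[...,2]<.16)
    k=m&(h[...,1]<90)&(h[...,2]>25)
    return im,P,m,h,k
E
python3 -c "
from wz import *
im,P,m,h,k=wand('s4')
for lo in np.arange(.01,.16,.015):
    q=P[k&(P[...,2]>lo)&(P[...,2]<lo+.015)&(abs(P[...,0]-.449)<.03)]
    if len(q): print(round(lo,3),len(q),q.mean(0).round(3))
"
```

```text
46.2 [ 0.4482 -0.0471  0.1068] [-0.2 -0.3 -2.5] 39.7
0.01 57 [ 0.449 -0.08   0.019]
0.025 93 [ 0.448 -0.072  0.032]
0.04 41 [ 0.447 -0.073  0.048]
0.055 46 [ 0.448 -0.072  0.063]
0.07 53 [ 0.449 -0.07   0.078]
0.085 35 [ 0.45  -0.069  0.093]
0.1 58 [ 0.451 -0.068  0.108]
0.115 58 [ 0.45  -0.065  0.123]
0.13 59 [ 0.451 -0.065  0.137]
0.145 137 [ 0.451 -0.054  0.151]
```

The table is too slippery for tipping. The rack's near edge is fixed, so I'll block the head against it in the empty -y bay and lay the wand over toward +x, then tighten and carry it. First I turn the grip to close along y and go there.

>>> {"api": "servo_tool", "payload": {"steps": [[[0, 0, -0.3, 0], [0, 0, -0.6, -1], [0, 0, -0.6, -2.2], [0, 0, -0.6, -3.4], [0, 0, -0.6, -4.5]]], "grip_force": 20}}

```text
t: 46.75
position: [0.4488, -0.0462, 0.1368]
ee_rot: [-0.009, 0.522, 0.853, -0.006]
contact_force: [0.6, -0.4, -2.3]
finger_gap: 0.452
gripper_force: 20.0
```

>>> {"api": "servo_tool", "payload": {"steps": [[[0, 0, 0, -1.1], [0, 0, 0, -2.2], [0, 0, 0, -3.3], [0, 0, 0, -4.4], [0, 0, 0, -5.5]]]}}

```text
t: 47.25
position: [0.4487, -0.0462, 0.1367]
ee_rot: [-0.011, 0.259, 0.966, -0.003]
contact_force: [-0.8, 0.3, -1.6]
finger_gap: 0.447
gripper_force: 20.0
```

>>> {"api": "servo_tool", "payload": {"steps": [[[0, 0, 0, -1.1], [0, 0, 0, -2.2], [0, 0, 0, -3.3], [0, 0, 0, -4.4], [0, 0, 0, -5]]]}}

```text
t: 47.75
position: [0.4487, -0.0463, 0.1366]
ee_rot: [-0.011, 0.0, 1.0, 0.0]
contact_force: [-0.1, 0.3, -1.3]
finger_gap: 0.451
gripper_force: 20.0
```

```bash
python3 -c "
from h import *
o=bot.get_obs();print(o['joint_pos'].round(2),o['position'],o['ee_rot'].round(4),o['contact_force'].round(1))"
```

```text
[ 0.94  0.51 -1.2   2.03  0.56  1.02  1.03] [ 0.44870203 -0.04626968  0.13656432] [-1.100e-02  1.000e-04  9.999e-01  1.000e-04] [-0.1  0.3 -1.3]
```

>>> {"api": "servo_tool", "payload": {"steps": [[[0, -0.7, 0, 0], [0, -1.4, 0, 0], [0, -2.2, 0, 0], [0, -3.01, 0, 0], [0, -3.01, 0, 0]]]}}

```text
t: 48.25
position: [0.4472, -0.2028, 0.1359]
ee_rot: [-0.012, 0.006, 1.0, -0.001]
contact_force: [0.4, 0.5, -1.7]
finger_gap: 0.453
gripper_force: 20.0
```

>>> {"api": "servo_tool", "payload": {"steps": [[[-0.4, 0, 0, 0], [-0.8, 0, 0, 0], [-1.2, 0, 0, 0], [-1.6, 0, 0, 0], [-1.6, 0, 0, 0]]]}}

```text
t: 48.75
position: [0.5301, -0.1961, 0.1348]
ee_rot: [-0.01, 0.002, 1.0, 0.001]
contact_force: [0.1, 1.3, -1.0]
finger_gap: 0.448
gripper_force: 20.0
```

>>> {"api": "servo_tool", "payload": {"steps": [[[0, 0, 0.3, 0], [0, 0, 0.5, 0], [0, 0, 0.54, 0], [0, 0, 0.54, 0], [0, 0, 0.54, 0]]]}}

```text
t: 49.25
position: [0.5275, -0.1967, 0.1081]
ee_rot: [-0.011, 0.002, 1.0, -0.0]
contact_force: [-0.4, -0.3, -1.7]
finger_gap: 0.453
gripper_force: 20.0
```

```bash
python3 -c "
from h import *
o=bot.get_obs();print(o['joint_pos'].round(2),o['position'],o['ee_rot'].round(4),o['contact_force'].round(1))"
```

```text
[ 1.01  0.7  -1.07  1.8   0.69  1.1   1.25] [ 0.52749575 -0.1967357   0.10813799] [-0.0109  0.002   0.9999 -0.    ] [-0.4 -0.3 -1.7]
```

>>> {"api": "servo_tool", "payload": {"steps": [[[-0.15, 0, 0, 0], [-0.25, 0, 0, 0], [-0.28, 0, 0, 0]]], "grip_force": 6}}

```text
t: 49.55
position: [0.5424, -0.1967, 0.1079]
ee_rot: [-0.011, 0.002, 1.0, -0.0]
contact_force: [-1.0, -0.2, -0.9]
finger_gap: 0.455
gripper_force: 6.0
```

>>> {"api": "servo_tool", "payload": {"steps": [[[-0.22, 0, -0.04, 0], [-0.45, 0, -0.06, 0], [-0.67, 0, -0.06, 0], [-0.9, 0, -0.03, 0], [-1.12, 0, 0.02, 0]]]}}

```text
t: 50.05
position: [0.599, -0.1967, 0.1054]
ee_rot: [-0.011, 0.002, 1.0, 0.0]
contact_force: [-0.5, -0.4, -0.5]
finger_gap: 0.454
gripper_force: 6.0
```

```bash
python3 -c "
from wz import *
im,P,m,h,k=wand('s5',b=(.5,.7,-.25,-.15))
cv2.imwrite('pics/s5b.png',im[190:320,180:360,::-1].repeat(3,0).repeat(3,1))"
```

```text
50.05 [ 0.599  -0.1967  0.1054] [-0.5 -0.4 -0.5] 39.9
```

View pics/s5b.png

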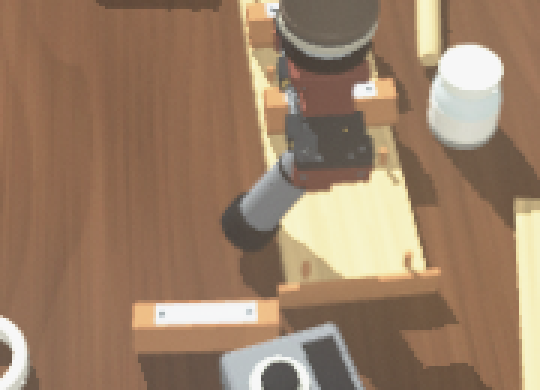

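The wand is tilting over the rack edge as planned, with its head at crop px (250,220). I'll continue the arc.

>>> {"api": "servo_tool", "payload": {"steps": [[[-0.21, 0, 0.07, 0], [-0.42, 0, 0.17, 0], [-0.61, 0, 0.29, 0], [-0.79, 0, 0.42, 0], [-0.96, 0, 0.58, 0]]]}}

```text
t: 50.6
position: [0.646, -0.197, 0.0749]
ee_rot: [-0.011, 0.002, 1.0, -0.0]
contact_force: [0.0, -0.8, 1.2]
finger_gap: 0.451
gripper_force: 6.0
```

>>> {"api": "servo_tool", "payload": {"steps": [[[-0.15, 0, 0.17, 0], [-0.28, 0, 0.36, 0], [-0.39, 0, 0.55, 0], [-0.47, 0, 0.74, 0], [-0.54, 0, 0.93, 0]]]}}

```text
t: 51.1
position: [0.6709, -0.1972, 0.0272]
ee_rot: [-0.011, 0.002, 1.0, 0.0]
contact_force: [-0.8, -0.3, 0.0]
finger_gap: 0.455
gripper_force: 6.0
```

```bash
python3 -c "
from wz import *
im,P,m,h,k=wand('s6',b=(.5,.72,-.26,-.13))
k=(h[...,1]<60)&m
for f in ('s6',):
  for x0 in np.arange(.51,.72,.02):
    q=P[k&(P[...,0]>x0)&(P[...,0]<x0+.02)]
    if len(q)>5: print(round(x0,2),len(q),'y',q[:,1].mean().round(3),'zmax',np.percentile(q[:,2],95).round(4),'ymin/max',q[:,1].min().round(3),q[:,1].max().round(3))
cv2.imwrite('pics/s6b.png',im[190:320,180:360,::-1].repeat(3,0).repeat(3,1))"
```

```text
51.1 [ 0.6709 -0.1972  0.0272] [-0.8 -0.3  0. ] 40.0
0.53 88 y -0.208 zmax 0.0677 ymin/max -0.225 -0.182
0.55 123 y -0.204 zmax 0.0684 ymin/max -0.226 -0.132
0.57 132 y -0.193 zmax 0.0665 ymin/max -0.221 -0.13
0.59 128 y -0.201 zmax 0.0682 ymin/max -0.26 -0.142
0.61 120 y -0.197 zmax 0.0703 ymin/max -0.221 -0.142
0.63 203 y -0.196 zmax 0.1343 ymin/max -0.247 -0.13
0.65 116 y -0.217 zmax 0.1518 ymin/max -0.26 -0.133
0.67 53 y -0.245 zmax 0.1515 ymin/max -0.26 -0.237
0.69 30 y -0.243 zmax 0.1509 ymin/max -0.257 -0.222
```

View pics/s6b.png

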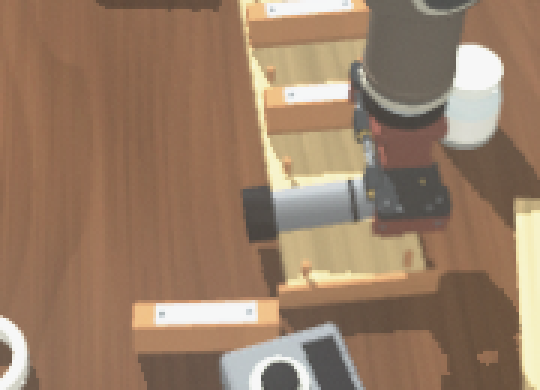

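The wand lies horizontal over the rack, head at crop px (258,213) and handle in the grip. I'll tighten, lift and check the hang.

>>> {"api": "servo_tool", "payload": {"steps": [[[0, 0, 0, 0], [0, 0, 0, 0], [0, 0, 0, 0]]], "grip_force": 60}}

```text
t: 51.45
position: [0.6711, -0.1972, 0.0288]
ee_rot: [-0.011, 0.002, 1.0, -0.0]
contact_force: [-0.3, 0.3, -3.0]
finger_gap: 0.447
gripper_force: 60.0
```

>>> {"api": "servo_tool", "payload": {"steps": [[[0, 0, -0.2, 0], [0, 0, -0.6, 0], [0, 0, -1.2, 0], [0, 0, -2, 0], [0, 0, -2.6, 0]]]}}

```text
t: 51.95
position: [0.6746, -0.1966, 0.163]
ee_rot: [-0.009, 0.002, 1.0, -0.0]
contact_force: [0.9, 0.6, -2.0]
finger_gap: 0.447
gripper_force: 60.0
```

>>> {"api": "servo_tool", "payload": {"steps": [[[0, 0, 0, 0], [0, 0, 0, 0]]]}}

```text
t: 52.15
position: [0.6742, -0.1971, 0.1602]
ee_rot: [-0.01, 0.002, 1.0, -0.001]
contact_force: [-0.2, -0.8, -2.7]
finger_gap: 0.444
gripper_force: 60.0
```

```bash
python3 -c "
from wz import *
im,P,m,h,k=wand('s7',b=(.5,.72,-.26,-.13))
print(bot.get_obs()['joint_pos'].round(2))
m=(P[...,0]>.48)&(P[...,0]<.66)&(abs(P[...,1]+.2)<.04)&(P[...,2]>.08)&(P[...,2]<.25)&(h[...,1]<90)
for x0 in np.arange(.5,.66,.01):
    q=P[m&(P[...,0]>x0)&(P[...,0]<x0+.01)]
    if len(q)>5: print(round(x0,2),len(q),'z',q[:,2].min().round(4),q[:,2].max().round(4))
"
```

```text
52.15 [ 0.6742 -0.1971  0.1602] [-0.2 -0.8 -2.7] 39.0
[ 0.78  0.82 -1.01  1.39  0.69  1.33  1.31]
0.53 15 z 0.1802 0.1979
0.54 74 z 0.1572 0.201
0.55 74 z 0.1633 0.2018
0.56 67 z 0.1596 0.2015
0.57 59 z 0.1619 0.1992
0.58 59 z 0.1663 0.2002
0.59 61 z 0.1655 0.2007
0.6 57 z 0.1682 0.2021
0.61 58 z 0.1696 0.2039
0.62 58 z 0.174 0.2056
0.63 59 z 0.1717 0.2067
0.64 69 z 0.1762 0.2499
0.65 36 z 0.1741 0.2094
```

>>> {"api": "servo_tool", "payload": {"steps": [[[0, 0, 0, 1], [0, 0, 0, 2], [0, 0, 0, 3], [0, 0, 0, 4], [0, 0, 0, 5]]]}}

```text
t: 52.7
position: [0.6728, -0.1972, 0.1564]
ee_rot: [-0.012, 0.263, 0.965, -0.003]
contact_force: [0.0, -0.3, -2.3]
finger_gap: 0.444
gripper_force: 60.0
```

>>> {"api": "servo_tool", "payload": {"steps": [[[0, 0, 0, 1], [0, 0, 0, 2], [0, 0, 0, 3], [0, 0, 0, 4], [0, 0, 0, 5]]]}}

```text
t: 53.2
position: [0.6727, -0.1973, 0.1564]
ee_rot: [-0.011, 0.503, 0.864, -0.006]
contact_force: [-0.3, 0.6, -1.8]
finger_gap: 0.445
gripper_force: 60.0
```

>>> {"api": "servo_tool", "payload": {"steps": [[[0, 0, 0, 1], [0, 0, 0, 2], [0, 0, 0, 3], [0, 0, 0, 4], [0, 0, 0, 4]]]}}

```text
t: 53.7
position: [0.6728, -0.1972, 0.1568]
ee_rot: [-0.009, 0.671, 0.741, -0.008]
contact_force: [-0.2, -0.2, -0.7]
finger_gap: 0.446
gripper_force: 60.0
```

>>> {"api": "servo_tool", "payload": {"steps": [[[0.6, -0.3, 0, 0], [1.3, -0.7, 0, 0], [2.1, -1.1, 0, 0], [2.9, -1.5, 0, 0], [3.7, -1.8, 0, 0]]]}}

```text
t: 54.2
position: [0.5634, -0.0213, 0.1599]
ee_rot: [-0.009, 0.669, 0.743, -0.008]
contact_force: [0.9, 0.6, -1.5]
finger_gap: 0.448
gripper_force: 60.0
```

>>> {"api": "servo_tool", "payload": {"steps": [[[0.8, -0.3, 0, 0], [1.6, -0.6, 0, 0], [2.4, -0.9, 0, 0], [3.2, -1.1, 0, 0], [4, -1.2, 0, 0]]]}}

```text
t: 54.7
position: [0.4841, 0.1715, 0.1619]
ee_rot: [-0.008, 0.669, 0.743, -0.008]
contact_force: [1.0, -0.2, -3.4]
finger_gap: 0.442
gripper_force: 60.0
```

>>> {"api": "servo_tool", "payload": {"steps": [[[0.8, 0, 0, 0], [1.6, 0, 0, 0], [2.3, 0, 0, 0], [2.8, 0, 0, 0], [2.8, 0, 0, 0]]]}}

```text
t: 55.2
position: [0.4695, 0.314, 0.1623]
ee_rot: [-0.009, 0.667, 0.745, -0.007]
contact_force: [-0.3, -0.8, -3.0]
finger_gap: 0.44
gripper_force: 60.0
```

```bash
python3 -c "
from h import *
o=bot.get_obs();print(o['t'],o['joint_pos'].round(2),o['position'],o['ee_rot'].round(4),o['contact_force'].round(1))"
```

```text
55.2 [-0.05  0.52 -0.85  1.76  0.41  1.08 -0.92] [0.46953273 0.3139929  0.16232455] [-0.0094  0.6672  0.7448 -0.0072] [-0.3 -0.8 -3. ]
```

```bash
cat >> wz.py <<'E'
def meas(fn,cam='top',z0=.12,z1=.215,b=(.38,.55,.3,.52)):
    im,P,m,h,k=wand(fn,cam,b)
    m=(P[...,0]>b[0])&(P[...,0]<b[1])&(P[...,1]>b[2])&(P[...,1]<b[3])&(P[...,2]>z0)&(P[...,2]<z1)
    for y0 in np.arange(b[2],b[3],.01):
        q=P[m&(P[...,1]>y0)&(P[...,1]<y0+.01)]
        if len(q)>4: print(round(y0,2),len(q),'x mid',((q[:,0].min()+q[:,0].max())/2).round(4),'w',np.ptp(q[:,0]).round(3),'ztop',q[:,2].max().round(4))
    print('ymax',P[m][:,1].max() if m.any() else None)
E
python3 -c "
from wz import *
meas('t10')"
```

```text
55.2 [0.4695 0.314  0.1623] [-0.3 -0.8 -3. ] 38.7
0.37 12 x mid 0.4514 w 0.012 ztop 0.2052
0.38 19 x mid 0.4513 w 0.014 ztop 0.2036
0.39 18 x mid 0.451 w 0.015 ztop 0.2027
0.4 24 x mid 0.4526 w 0.024 ztop 0.1987
0.41 36 x mid 0.4516 w 0.034 ztop 0.2028
0.42 45 x mid 0.4543 w 0.041 ztop 0.2054
0.43 51 x mid 0.455 w 0.047 ztop 0.2053
0.44 46 x mid 0.4573 w 0.051 ztop 0.2
ymax 0.4520739002447017
```

>>> {"api": "servo_tool", "payload": {"steps": [[[0.13, -0.03, 0.5, 0], [0.13, -0.03, 1.1, 0], [0.13, -0.03, 1.7, 0], [0.13, -0.03, 2.2, 0], [0.13, -0.03, 2.4, 0]]]}}

```text
t: 55.75
position: [0.4661, 0.3133, 0.04]
ee_rot: [-0.008, 0.67, 0.742, -0.01]
contact_force: [-0.3, -0.1, -1.6]
finger_gap: 0.449
gripper_force: 60.0
```

>>> {"api": "servo_tool", "payload": {"steps": [[[0, 0, 0, 0], [0, 0, 0, 0]]]}}

```text
t: 55.95
position: [0.4675, 0.3162, 0.0436]
ee_rot: [-0.008, 0.671, 0.742, -0.007]
contact_force: [0.3, 0.1, -1.9]
finger_gap: 0.448
gripper_force: 60.0
```

```bash
python3 -c "
from wz import *
meas('t11',z0=.03,z1=.1)
im=load('t11')['im']; save('side','s8'); s=load('s8')['im']
cv2.imwrite('pics/v11.png',np.hstack([cv2.resize(im[190:250,130:210,::-1],(400,300)),cv2.resize(s[110:185,180:280,::-1],(400,300))]))"
```

```text
55.95 [0.4675 0.3162 0.0436] [ 0.3  0.1 -1.9] 39.4
0.37 15 x mid 0.4414 w 0.018 ztop 0.0814
0.38 9 x mid 0.4466 w 0.006 ztop 0.0807
0.39 13 x mid 0.443 w 0.02 ztop 0.0824
0.4 32 x mid 0.4445 w 0.03 ztop 0.0867
0.41 25 x mid 0.4463 w 0.034 ztop 0.0811
0.42 32 x mid 0.4498 w 0.033 ztop 0.0838
0.43 35 x mid 0.4523 w 0.042 ztop 0.0871
0.44 39 x mid 0.4537 w 0.047 ztop 0.0892
0.45 8 x mid 0.4581 w 0.032 ztop 0.0796
ymax 0.4538448018062152
```

View pics/v11.png

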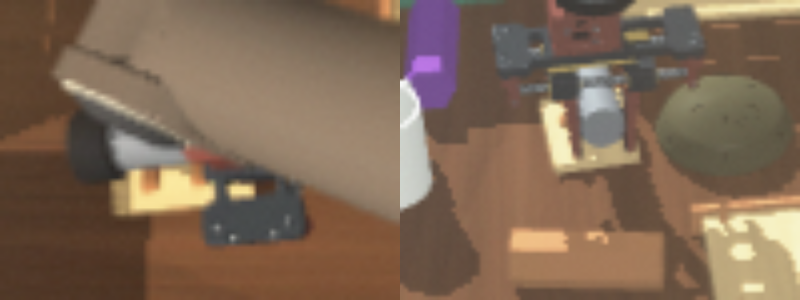

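The handle hangs just above the saddles (left crop, head at px (90,145)). I'll shift 4 mm along the axis and settle it down.

>>> {"api": "servo_tool", "payload": {"steps": [[[0.09, -0.02, 0.1, 0], [0.09, -0.02, 0.2, 0], [0.09, -0.02, 0.25, 0], [0.09, -0.02, 0.25, 0]]]}}

```text
t: 56.45
position: [0.4649, 0.3209, 0.0301]
ee_rot: [-0.008, 0.67, 0.742, -0.007]
contact_force: [-0.4, -1.0, -0.0]
finger_gap: 0.445
gripper_force: 60.0
```

>>> {"api": "servo_tool", "payload": {"steps": [[[0, 0, 0.04, 0], [0, 0, 0.08, 0], [0, 0, 0.08, 0]]]}}

```text
t: 56.75
position: [0.4648, 0.3207, 0.0264]
ee_rot: [-0.008, 0.67, 0.742, -0.008]
contact_force: [-4.1, -3.3, 5.6]
finger_gap: 0.446
gripper_force: 60.0
```

>>> {"api": "servo_tool", "payload": {"steps": [[[0, 0, 0.04, 0], [0, 0, 0.06, 0], [0, 0, 0.06, 0]]]}}

```text
t: 57.05
position: [0.4649, 0.3206, 0.0235]
ee_rot: [-0.008, 0.67, 0.742, -0.007]
contact_force: [-3.4, -4.0, 5.9]
finger_gap: 0.444
gripper_force: 60.0
```

>>> {"api": "servo_tool", "payload": {"steps": [[[0, 0, 0, 0], [0, 0, 0.03, 0], [0, 0, 0.05, 0], [0, 0, 0.05, 0]]], "grip_force": 5}}

```text
t: 57.45
position: [0.4649, 0.3204, 0.0204]
ee_rot: [-0.008, 0.671, 0.742, -0.008]
contact_force: [-1.8, -1.3, 0.4]
finger_gap: 0.455
gripper_force: 5.0
```

>>> {"api": "servo_tool", "payload": {"steps": [[[0, 0, 0, 0], [0, 0, 0, 0], [0, 0, 0, 0], [0, 0, 0, 0]]], "claw": 60}}

```text
t: 57.85
position: [0.4653, 0.321, 0.021]
ee_rot: [-0.008, 0.671, 0.742, -0.007]
contact_force: [-0.4, 0.4, 0.2]
finger_gap: 0.679
gripper_force: 0.0
```

>>> {"api": "servo_tool", "payload": {"steps": [[[0, 0, -0.3, 0], [0, 0, -1, 0], [0, 0, -1.8, 0], [-0.6, 0, -2.4, 0], [-1.4, 0, -2.4, 0]]], "grip_force": 30}}

```text
t: 58.35
position: [0.4761, 0.2545, 0.146]
ee_rot: [-0.007, 0.669, 0.743, -0.003]
contact_force: [1.4, -0.6, -0.1]
finger_gap: 0.681
gripper_force: 0.0
```

>>> {"api": "servo_tool", "payload": {"steps": [[[-0.6, 0, 0, 0], [-1.2, 0, 0, 0], [-1.8, 0, 0, 0], [-2.5, 0, 0, 0], [-3, 0, 0, 0]]]}}

```text
t: 58.85
position: [0.4901, 0.0997, 0.1413]
ee_rot: [-0.007, 0.671, 0.741, -0.007]
contact_force: [0.7, -0.2, -0.7]
finger_gap: 0.679
gripper_force: 0.0
```

```bash
python3 -c "
from wz import *
meas('t12',z0=.03,z1=.1,b=(.38,.53,.27,.5))
rep2('top','t13',b=(.33,.56,-.33,.33),mn=60)
print(bot.get_obs()['joint_pos'].round(2),bot.get_obs()['ee_rot'].round(3))
"
```

```text
58.85 [0.4901 0.0997 0.1413] [ 0.7 -0.2 -0.7] 59.6
0.3 24 x mid 0.4665 w 0.035 ztop 0.0702
0.31 35 x mid 0.4651 w 0.039 ztop 0.0705
0.32 32 x mid 0.4655 w 0.038 ztop 0.0725
0.33 34 x mid 0.465 w 0.039 ztop 0.0721
0.34 31 x mid 0.4619 w 0.037 ztop 0.0674
0.35 34 x mid 0.4612 w 0.038 ztop 0.0698
0.36 42 x mid 0.4611 w 0.056 ztop 0.0668
0.37 46 x mid 0.481 w 0.097 ztop 0.0673
0.38 36 x mid 0.4841 w 0.091 ztop 0.0692
0.39 37 x mid 0.453 w 0.048 ztop 0.0688
0.4 44 x mid 0.4573 w 0.057 ztop 0.0694
0.41 39 x mid 0.4605 w 0.05 ztop 0.0692
0.42 43 x mid 0.4503 w 0.046 ztop 0.0699
0.43 45 x mid 0.4512 w 0.049 ztop 0.078
0.44 45 x mid 0.4518 w 0.05 ztop 0.0733
0.45 15 x mid 0.4494 w 0.045 ztop 0.0732
ymax 0.4545818563269721
t 58.95 tcp [0.4904 0.0979 0.141 ]
[ 0.4906 -0.3027  0.0445] rect [ 490. -304.] [ 37. 128.] yaw -3.0 plate 206 [ 0.4989 -0.3173  0.0422]
[0.4511 0.1916 0.0449] rect [450. 191.] [ 36. 130.] yaw -7.7 plate 0 
[ 0.38  0.44 -0.85  1.93  0.39  0.97 -0.56] [-0.007  0.672  0.74  -0.008]
```

D has been knocked aside, to (0.490,-0.303), and the wand sits 4 mm short along the cradle. I'll nudge the wand first with shut fingers.

>>> {"api": "servo_tool", "payload": {"steps": [[[0.8, 0, 0, 0], [1.6, 0, 0, 0], [2.4, 0, 0, 0], [3.2, 0, 0, 0], [3.36, 0, 0, 0]]], "claw": 0}}

```text
t: 59.45
position: [0.4708, 0.2756, 0.1423]
ee_rot: [-0.009, 0.668, 0.744, -0.006]
contact_force: [-0.4, 0.1, -1.1]
finger_gap: 0.265
gripper_force: 0.0
```

>>> {"api": "servo_tool", "payload": {"steps": [[[0, 0, 0, 0], [0, 0.05, 0.8, 0], [0, 0.05, 1.6, 0], [0, 0.05, 2.1, 0], [0, 0.05, 2.1, 0]]]}}

```text
t: 59.95
position: [0.4716, 0.2661, 0.0329]
ee_rot: [-0.009, 0.671, 0.741, -0.01]
contact_force: [-0.9, -0.4, -0.3]
finger_gap: 0.004
gripper_force: 0.0
```

>>> {"api": "servo_tool", "payload": {"steps": [[[0, 0, 0, 0], [0, 0, 0, 0], [0, 0, 0, 0]]]}}

```text
t: 60.25
position: [0.4742, 0.2695, 0.0373]
ee_rot: [-0.008, 0.671, 0.742, -0.006]
contact_force: [0.1, 0.2, 0.7]
finger_gap: 0.006
gripper_force: 0.0
```

>>> {"api": "servo_tool", "payload": {"steps": [[[0.15, -0.06, 0, 0], [0.3, -0.06, 0, 0], [0.4, -0.06, 0, 0], [0.44, -0.06, 0, 0], [0.46, -0.06, 0, 0]]]}}

```text
t: 60.75
position: [0.4676, 0.2924, 0.0357]
ee_rot: [-0.008, 0.67, 0.742, -0.007]
contact_force: [0.3, -0.3, -0.1]
finger_gap: 0.007
gripper_force: 0.0
```

>>> {"api": "servo_tool", "payload": {"steps": [[[0.02, 0, 0, 0], [0.04, 0, 0, 0], [0.06, 0, 0, 0], [0.07, 0, 0, 0]]]}}

```text
t: 61.15
position: [0.4674, 0.2953, 0.0358]
ee_rot: [-0.008, 0.671, 0.742, -0.007]
contact_force: [-0.8, -0.3, -0.5]
finger_gap: 0.007
gripper_force: 0.0
```

>>> {"api": "servo_tool", "payload": {"steps": [[[0.02, 0, 0, 0], [0.04, 0, 0, 0], [0.04, 0, 0, 0]]]}}

```text
t: 61.45
position: [0.4672, 0.2966, 0.0356]
ee_rot: [-0.008, 0.671, 0.742, -0.008]
contact_force: [0.2, -2.6, 0.2]
finger_gap: 0.001
gripper_force: 1.4
```

```bash
python3 -c "
from wz import *
im,P,m,h,k=wand('t14','top')
for y0 in np.arange(.29,.47,.005):
    q=P[(P[...,0]>.43)&(P[...,0]<.48)&(P[...,1]>y0)&(P[...,1]<y0+.005)&(P[...,2]>.05)&(P[...,2]<.09)]
    if y0<.32 or y0>.43: print(round(y0,3),len(q))
"
```

```text
61.45 [0.4672 0.2966 0.0356] [ 0.2 -2.6  0.2] 0.1
0.29 0
0.295 0
0.3 0
0.305 0
0.31 0
0.315 0
0.43 25
0.435 19
0.44 18
0.445 21
0.45 14
0.455 1
0.46 0
0.465 0
```

>>> {"api": "servo_tool", "payload": {"steps": [[[0.03, 0, 0, 0], [0.06, 0, 0, 0], [0.09, 0, 0, 0], [0.09, 0, 0, 0]]]}}

```text
t: 61.9
position: [0.4666, 0.3024, 0.0359]
ee_rot: [-0.008, 0.67, 0.742, -0.007]
contact_force: [-0.5, -2.3, 0.1]
finger_gap: 0.003
gripper_force: 0.5
```

>>> {"api": "servo_tool", "payload": {"steps": [[[-0.5, 0, 0, 0], [-0.6, 0, -1, 0], [-1.4, 0, -2.2, 0], [-2.4, 0, -2.2, 0], [-3.4, 0, -2.2, 0]]]}}

```text
t: 62.4
position: [0.4862, 0.1482, 0.1471]
ee_rot: [-0.007, 0.669, 0.743, -0.005]
contact_force: [0.4, -0.2, -0.9]
finger_gap: 0.008
gripper_force: 0.0
```

```bash
python3 -c "
from wz import *
im,P,m,h,k=wand('t15','top')
for y0 in np.arange(.29,.47,.005):
    q=P[(P[...,0]>.43)&(P[...,0]<.48)&(P[...,1]>y0)&(P[...,1]<y0+.005)&(P[...,2]>.05)&(P[...,2]<.09)]
    if y0<.32 or y0>.43: print(round(y0,3),len(q),end='; ')
m=(P[...,2]>.055)&(P[...,0]>.42)&(P[...,0]<.5)&(P[...,1]>.29)&(P[...,1]<.47)&(P[...,2]<.09)
for a,b in((.31,.34),(.345,.375),(.38,.4),(.405,.423)):
    q=P[m&(P[...,1]>a)&(P[...,1]<b)];print(a,np.percentile(q[:,2],90).round(4),np.median(q[:,0]).round(4))
rep2('top','t15b',b=(.33,.56,-.33,.33),mn=60)
"
```

```text
62.4 [0.4862 0.1482 0.1471] [ 0.4 -0.2 -0.9] 0.7
0.29 0; 0.295 0; 0.3 0; 0.305 0; 0.31 9; 0.315 13; 0.43 20; 0.435 18; 0.44 17; 0.445 19; 0.45 21; 0.455 15; 0.46 5; 0.465 0; 0.31 0.0675 0.4618
0.345 0.0684 0.4608
0.38 0.0665 0.4581
0.405 0.0679 0.4542
t 62.5 tcp [0.4868 0.1398 0.1448]
[ 0.4914 -0.302   0.045 ] rect [ 491. -301.] [ 36. 130.] yaw -3.7 plate 202 [ 0.4983 -0.3162  0.0437]
[0.439  0.1941 0.0445] rect [445. 193.] [ 35. 118.] yaw -5.3 plate 4 [0.4677 0.1754 0.0418]
```

The wand is bedded level, with its mid within about 2 mm. Now post A: turn to y-closing aligned with the post, then look.

>>> {"api": "servo_tool", "payload": {"steps": [[[0, 0, 0, -1.1], [0, 0, 0, -2.2], [0, 0, 0, -3.3], [0, 0, 0, -4.4], [0, 0, 0, -5]]]}}

```text
t: 63.0
position: [0.4849, 0.1484, 0.1445]
ee_rot: [-0.01, 0.453, 0.891, -0.004]
contact_force: [-0.0, 0.1, -0.5]
finger_gap: 0.008
gripper_force: 0.0
```

>>> {"api": "servo_tool", "payload": {"steps": [[[0, 0, 0, -1.1], [0, 0, 0, -2.2], [0, 0, 0, -3.3], [0, 0, 0, -4.4], [0, 0, 0, -5]]]}}

```text
t: 63.5
position: [0.4849, 0.1483, 0.1445]
ee_rot: [-0.011, 0.207, 0.978, -0.001]
contact_force: [-0.7, -0.3, -0.6]
finger_gap: 0.007
gripper_force: 0.0
```

>>> {"api": "servo_tool", "payload": {"steps": [[[0, 0, 0, -1.1], [0, 0, 0, -2.2], [0, 0, 0, -2.7], [0, 0, 0, -2.7], [0, 0, 0, -2.7]]]}}

```text
t: 64.0
position: [0.4848, 0.1479, 0.1445]
ee_rot: [-0.011, 0.071, 0.997, -0.0]
contact_force: [0.2, 0.7, 1.1]
finger_gap: 0.006
gripper_force: 0.0
```

```bash
python3 -c "
from h import *
o=bot.get_obs();print(o['joint_pos'].round(2),o['position'],o['ee_rot'].round(4))
rep2('wrist','w9',b=(.33,.56,0,.3))"
```

```text
[ 0.48  0.6  -1.18  1.9   0.61  1.09  0.49] [0.48478643 0.14787294 0.14447716] [-1.090e-02  7.060e-02  9.974e-01 -3.000e-04]
t 64.05 tcp [0.4848 0.1477 0.1445]
[0.4443 0.1931 0.0422] rect [449. 192.] [ 30. 130.] yaw -7.2 plate 0
```

>>> {"api": "servo_tool", "payload": {"steps": [[[0.3, 0.6, 0, 0], [0.6, 1.3, 0, 0], [0.8, 1.84, 0, 0], [0.8, 1.84, 0.7, 0], [0.76, 1.84, 1.5, 0]]]}}

```text
t: 64.55
position: [0.4589, 0.2457, 0.0705]
ee_rot: [-0.009, 0.07, 0.998, 0.0]
contact_force: [0.8, -0.8, -0.7]
finger_gap: 0.007
gripper_force: 0.0
```

>>> {"api": "servo_tool", "payload": {"steps": [[[0, 0, 0, 0], [0, 0, 0, 0], [0, 0, 0, 0]]]}}

```text
t: 64.85
position: [0.4591, 0.2444, 0.0718]
ee_rot: [-0.01, 0.07, 0.997, -0.0]
contact_force: [0.3, 0.1, 0.4]
finger_gap: 0.007
gripper_force: 0.0
```

>>> {"api": "servo_tool", "payload": {"steps": [[[0, 0, 0.5, 0], [0, 0, 1, 0], [0, 0, 1.24, 0], [0, 0, 1.24, 0], [0, 0, 1.24, 0]]]}}

```text
t: 65.35
position: [0.4576, 0.2441, 0.0092]
ee_rot: [-0.01, 0.07, 0.997, -0.0]
contact_force: [0.4, -0.2, -0.1]
finger_gap: 0.006
gripper_force: 0.0
```

>>> {"api": "servo_tool", "payload": {"steps": [[[0, 0, 0, 0], [0, -0.12, 0, 0], [0, -0.22, 0, 0], [0, -0.28, 0, 0], [0, -0.31, 0, 0]]]}}

```text
t: 65.85
position: [0.4549, 0.2275, 0.0082]
ee_rot: [-0.011, 0.07, 0.997, -0.001]
contact_force: [0.4, -0.0, -0.1]
finger_gap: 0.003
gripper_force: 0.1
```

>>> {"api": "servo_tool", "payload": {"steps": [[[0, -0.07, -0.05, 0], [0, -0.1, -0.1, 0], [0, -0.14, -0.15, 0], [0, -0.18, -0.19, 0], [0, -0.23, -0.23, 0]]]}}

```text
t: 66.35
position: [0.4535, 0.2169, 0.0199]
ee_rot: [-0.011, 0.07, 0.998, -0.001]
contact_force: [-0.6, -0.0, 0.7]
finger_gap: 0.004
gripper_force: 0.3
```

>>> {"api": "servo_tool", "payload": {"steps": [[[0, -0.05, -0.04, 0], [0, -0.1, -0.08, 0], [0, -0.15, -0.12, 0], [0, -0.2, -0.15, 0], [0, -0.25, -0.17, 0]]]}}

```text
t: 66.85
position: [0.4519, 0.2041, 0.0282]
ee_rot: [-0.011, 0.07, 0.997, -0.001]
contact_force: [-0.1, 0.5, 0.5]
finger_gap: 0.004
gripper_force: 0.0
```

>>> {"api": "servo_tool", "payload": {"steps": [[[0, -0.06, -0.02, 0], [0, -0.12, -0.04, 0], [0, -0.12, -0.04, 0], [0, 0, -0.04, 0], [0, 0.3, -0.04, 0]]]}}

```text
t: 67.35
position: [0.4543, 0.2186, 0.0299]
ee_rot: [-0.011, 0.071, 0.997, -0.001]
contact_force: [0.2, 0.1, -0.1]
finger_gap: 0.006
gripper_force: 0.0
```

>>> {"api": "servo_tool", "payload": {"steps": [[[0, 0.2, -1, 0], [0, 0.2, -2, 0], [0, 0.2, -2.4, 0], [0, 0.2, -2.4, 0], [0, 0.2, -2.4, 0]]]}}

```text
t: 67.85
position: [0.4581, 0.2292, 0.1497]
ee_rot: [-0.011, 0.07, 0.997, -0.001]
contact_force: [-0.1, 0.8, -1.0]
finger_gap: 0.007
gripper_force: 0.0
```

```bash
python3 -c "
from h import *
rep2('wrist','w10',b=(.33,.54,0,.27))"
```

```text
t 67.9 tcp [0.4577 0.2288 0.149 ]
[0.4404 0.1674 0.0415] rect [445. 167.] [ 29. 130.] yaw -7.2 plate 1558 [0.4456 0.186  0.0312]
```

Plate on A's +y upper flat, so one more tip.

>>> {"api": "servo_tool", "payload": {"steps": [[[0, -0.2, 0.7, 0], [0, -0.2, 1.5, 0], [0, -0.2, 2.3, 0], [0, -0.2, 2.78, 0], [0, -0.2, 2.78, 0]]]}}

```text
t: 68.4
position: [0.4505, 0.2179, 0.007]
ee_rot: [-0.014, 0.069, 0.997, -0.002]
contact_force: [-0.4, -0.2, -0.3]
finger_gap: 0.008
gripper_force: 0.0
```

>>> {"api": "servo_tool", "payload": {"steps": [[[0, 0, 0, 0], [0, -0.12, 0, 0], [0, -0.22, 0, 0], [0, -0.28, 0, 0], [0, -0.31, 0, 0]]]}}

```text
t: 68.9
position: [0.452, 0.2032, 0.0117]
ee_rot: [-0.01, 0.07, 0.997, -0.001]
contact_force: [-0.3, -0.3, -0.6]
finger_gap: 0.002
gripper_force: 0.0
```

>>> {"api": "servo_tool", "payload": {"steps": [[[0, -0.07, -0.05, 0], [0, -0.1, -0.1, 0], [0, -0.14, -0.15, 0], [0, -0.18, -0.19, 0], [0, -0.23, -0.23, 0]]]}}

```text
t: 69.4
position: [0.4503, 0.1929, 0.023]
ee_rot: [-0.011, 0.07, 0.998, -0.0]
contact_force: [1.1, 1.3, 1.3]
finger_gap: 0.005
gripper_force: 0.5
```

>>> {"api": "servo_tool", "payload": {"steps": [[[0, -0.05, -0.04, 0], [0, -0.1, -0.08, 0], [0, -0.15, -0.12, 0], [0, -0.2, -0.15, 0], [0, -0.25, -0.17, 0]]]}}

```text
t: 69.9
position: [0.4485, 0.1798, 0.0313]
ee_rot: [-0.011, 0.07, 0.997, -0.001]
contact_force: [0.4, -0.8, -0.2]
finger_gap: 0.004
gripper_force: 0.0
```

>>> {"api": "servo_tool", "payload": {"steps": [[[0, -0.06, -0.02, 0], [0, -0.12, -0.04, 0], [0, -0.12, -0.04, 0], [0, 0, -0.04, 0], [0, 0.3, -0.04, 0]]]}}

```text
t: 70.4
position: [0.4509, 0.1944, 0.033]
ee_rot: [-0.011, 0.071, 0.997, -0.001]
contact_force: [-0.9, -0.5, 0.1]
finger_gap: 0.008
gripper_force: 0.0
```

>>> {"api": "servo_tool", "payload": {"steps": [[[0, 0.2, -1, 0], [0, 0.2, -2, 0], [0.2, -0.6, -2.4, 0], [0.3, -1.2, -2.4, 0], [0.3, -1.2, -2.4, 0]]], "claw": 64}}

```text
t: 70.9
position: [0.4297, 0.1342, 0.1536]
ee_rot: [-0.011, 0.072, 0.997, -0.002]
contact_force: [1.7, 0.1, -0.2]
finger_gap: 0.423
gripper_force: 0.0
```

>>> {"api": "servo_tool", "payload": {"steps": [[[0, 0, 0, 0], [0, 0, 0, 0]]]}}

```text
t: 71.1
position: [0.4303, 0.1388, 0.1537]
ee_rot: [-0.011, 0.07, 0.998, -0.0]
contact_force: [0.4, 0.0, -0.4]
finger_gap: 0.605
gripper_force: 0.0
```

```bash
python3 -c "
from h import *
rep2('wrist','w11',b=(.33,.54,0,.27));print(bot.get_obs()['ee_rot'].round(3))"
```

```text
t 71.15 tcp [0.4302 0.139  0.1536]
[0.4381 0.1418 0.0425] rect [443. 141.] [ 29. 131.] yaw -7.3 plate 2269 [0.4402 0.1416 0.043 ]
[-0.011  0.069  0.998 -0.   ]
```

>>> {"api": "servo_tool", "payload": {"steps": [[[-0.23, 0.08, 0, 0], [-0.25, 0.08, 0.8, 0], [-0.27, 0.08, 1.7, 0], [-0.29, 0.08, 2.5, 0], [-0.29, 0.08, 2.88, 0]]]}}

```text
t: 71.65
position: [0.441, 0.1402, 0.0059]
ee_rot: [-0.013, 0.069, 0.998, -0.001]
contact_force: [-0.1, -0.4, 0.4]
finger_gap: 0.731
gripper_force: 0.0
```

>>> {"api": "servo_tool", "payload": {"steps": [[[0, 0, 0, 0], [0, 0, 0, 0]]]}}

```text
t: 71.85
position: [0.4423, 0.141, 0.0095]
ee_rot: [-0.011, 0.069, 0.998, -0.0]
contact_force: [0.2, -0.9, 0.3]
finger_gap: 0.727
gripper_force: 0.0
```

>>> {"api": "servo_tool", "payload": {"steps": [[[0, 0, 0, 0], [0, 0, 0, 0], [0, 0, 0, 0], [0, 0, 0, 0], [0, 0, 0, 0]]], "claw": 35, "grip_force": 30}}

```text
t: 72.35
position: [0.4429, 0.14, 0.0104]
ee_rot: [-0.01, 0.07, 0.997, -0.0]
contact_force: [-0.1, -0.1, 7.9]
finger_gap: 0.563
gripper_force: 30.0
```

>>> {"api": "servo_tool", "payload": {"steps": [[[0, 0, -0.3, 0], [0, 0, -0.8, 0], [0, 0, -1.6, 0], [0, 0, -2.3, -0.8], [0, 0, -2.3, -1.65]]]}}

```text
t: 72.85
position: [0.4464, 0.1404, 0.1283]
ee_rot: [-0.008, -0.018, 1.0, 0.0]
contact_force: [0.3, -0.9, -1.8]
finger_gap: 0.566
gripper_force: 30.0
```

>>> {"api": "servo_tool", "payload": {"steps": [[[0, 0, 0, 0], [0, 0, 0, 0]]]}}

```text
t: 73.05
position: [0.444, 0.139, 0.1239]
ee_rot: [-0.011, -0.015, 1.0, -0.0]
contact_force: [0.2, -0.1, -1.1]
finger_gap: 0.561
gripper_force: 30.0
```

>>> {"api": "servo_tool", "payload": {"steps": [[[-0.7, 0.2, 0, 0], [-1.4, 0.4, 0, 0], [-2.1, 0.49, 0, 0], [-2.9, 0.49, 0, 0], [-3.6, 0.49, 0, 0]]]}}

```text
t: 73.55
position: [0.6245, 0.1699, 0.1188]
ee_rot: [-0.012, -0.015, 1.0, -0.0]
contact_force: [0.5, 0.1, -0.5]
finger_gap: 0.56
gripper_force: 30.0
```

>>> {"api": "servo_tool", "payload": {"steps": [[[0, 0, 0, 0], [0, 0, 0, 0], [0, 0, 0, 0]]]}}

```text
t: 73.85
position: [0.6221, 0.1704, 0.1197]
ee_rot: [-0.012, -0.017, 1.0, -0.0]
contact_force: [-1.0, 0.4, -2.0]
finger_gap: 0.565
gripper_force: 30.0
```

```bash
python3 -c "
from h import *
o=bot.get_obs();print(o['joint_pos'].round(2),o['position'],o['ee_rot'].round(4))"
```

```text
[ 0.31  0.81 -1.06  1.58  0.73  1.22  0.71] [0.62206916 0.17037348 0.11972184] [-0.0117 -0.0167  0.9998 -0.    ]
```

>>> {"api": "servo_tool", "payload": {"steps": [[[-0.02, -0.02, 0.5, 0], [-0.03, -0.02, 1, 0], [-0.03, -0.02, 1.35, 0], [-0.03, -0.02, 1.55, 0], [-0.03, -0.02, 1.63, 0]]]}}

```text
t: 74.35
position: [0.6225, 0.169, 0.0381]
ee_rot: [-0.011, -0.017, 1.0, 0.0]
contact_force: [0.2, -0.3, -1.2]
finger_gap: 0.562
gripper_force: 30.0
```

>>> {"api": "servo_tool", "payload": {"steps": [[[0, 0, 0.02, 0], [0, 0, 0.04, 0], [0, 0, 0.06, 0], [0, 0, 0.08, 0], [0, 0, 0.08, 0]]]}}

```text
t: 74.85
position: [0.6232, 0.1691, 0.0351]
ee_rot: [-0.011, -0.016, 1.0, 0.0]
contact_force: [1.0, 0.3, -1.5]
finger_gap: 0.558
gripper_force: 30.0
```

>>> {"api": "servo_tool", "payload": {"steps": [[[0, 0, 0.02, 0], [0, 0, 0.03, 0], [0, 0, 0.03, 0]]]}}

```text
t: 75.15
position: [0.6233, 0.1692, 0.0345]
ee_rot: [-0.011, -0.016, 1.0, 0.0]
contact_force: [-2.5, -1.5, 6.9]
finger_gap: 0.561
gripper_force: 30.0
```

>>> {"api": "servo_tool", "payload": {"steps": [[[0, 0, 0, 0], [0, 0, 0, 0], [0, 0, 0, 0], [0, 0, 0, 0]]], "claw": 64}}

```text
t: 75.55
position: [0.6231, 0.1691, 0.0333]
ee_rot: [-0.011, -0.016, 1.0, 0.0]
contact_force: [-0.4, -0.9, -0.2]
finger_gap: 0.727
gripper_force: 0.0
```

>>> {"api": "servo_tool", "payload": {"steps": [[[0, 0, -0.5, 0], [0, 0, -1.5, 0], [0, 0, -2.3, 0], [0, 0, -2.3, 0], [0, 0, -2.3, 0]]]}}

```text
t: 76.05
position: [0.626, 0.1691, 0.1491]
ee_rot: [-0.01, -0.016, 1.0, 0.0]
contact_force: [0.7, -0.8, 0.2]
finger_gap: 0.728
gripper_force: 0.0
```

>>> {"api": "servo_tool", "payload": {"steps": [[[0.5, -0.8, 0, 0], [1, -1.6, 0, 0], [1.5, -2.4, 0, 0], [2, -3.2, 0, 0], [2.5, -4, 0, 0]]]}}

```text
t: 76.55
position: [0.5052, -0.0367, 0.1493]
ee_rot: [-0.012, -0.016, 1.0, 0.0]
contact_force: [0.7, -0.4, 0.9]
finger_gap: 0.727
gripper_force: 0.0
```

>>> {"api": "servo_tool", "payload": {"steps": [[[0, -0.8, 0, 0.1], [0, -1.7, 0, 0.2], [0, -2.6, 0, 0.3], [0, -3.5, 0, 0.5], [0.1, -4.4, 0, 0.8]]]}}

```text
t: 77.05
position: [0.5086, -0.2569, 0.1492]
ee_rot: [-0.012, 0.026, 1.0, 0.0]
contact_force: [0.7, -0.1, -0.5]
finger_gap: 0.728
gripper_force: 0.0
```

>>> {"api": "servo_tool", "payload": {"steps": [[[0, 0, 0, 0], [0, 0, 0, 0], [0, 0, 0, 0]]]}}

```text
t: 77.35
position: [0.5091, -0.2535, 0.1501]
ee_rot: [-0.011, 0.025, 1.0, 0.0]
contact_force: [-1.0, 0.2, -0.4]
finger_gap: 0.727
gripper_force: 0.0
```

```bash
python3 -c "
from h import *
o=bot.get_obs();print(o['joint_pos'].round(2),o['position'],o['ee_rot'].round(4))
rep2('wrist','w12',b=(.33,.56,-.36,-.2))
rep2('top','t16',.06,.08,60,(.5,.72,-.3,.3),.05)
im=load('w12')['im'];cv2.imwrite('pics/w12b.png',im[:,:,::-1])"
```

```text
[ 1.16  0.7  -1.17  1.75  0.68  1.2   1.32] [ 0.50911851 -0.25351311  0.15010553] [-1.140e-02  2.460e-02  9.996e-01  4.000e-04]
t 77.4 tcp [ 0.5094 -0.2533  0.1504]
[ 0.4831 -0.3018  0.0429] rect [ 490. -303.] [ 29. 131.] yaw -2.0 plate 3387 [ 0.4944 -0.3136  0.0419]
[ 0.5325 -0.3489  0.0433] rect [ 530. -347.] [59. 27.] yaw 5.2 plate 5767 [ 0.5267 -0.3507  0.042 ]
t 77.45 tcp [ 0.5096 -0.2533  0.1507]
[ 0.6313 -0.0749  0.0678] rect [632. -75.] [131.  38.] yaw 0.3 plate 153 [ 0.6308 -0.0754  0.0692]
[0.6236 0.1673 0.0677] rect [623. 166.] [131.  42.] yaw 2.3 plate 145 [0.6205 0.1683 0.0692]
[0.6257 0.0457 0.0677] rect [626.  46.] [130.  39.] yaw 1.7 plate 152 [0.6258 0.0464 0.0693]
```

View pics/w12b.png

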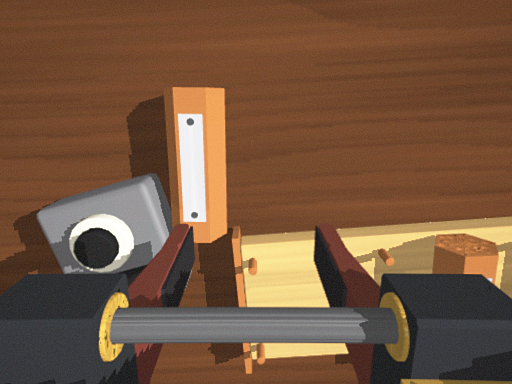

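D lies plate-up at px (198,165), with the unit's corner close beside its lower half. I'll grip the free end at x≈0.46.

>>> {"api": "servo_tool", "payload": {"steps": [[[0.3, -0.3, 0, 0], [0.6, -0.7, 0, 0], [0.88, -1, 0, 0], [0.88, -1, 0, 0], [0.88, -1, 0.5, 0]]], "claw": 60}}

```text
t: 77.95
position: [0.4646, -0.3024, 0.1293]
ee_rot: [-0.009, 0.025, 1.0, -0.001]
contact_force: [1.0, 0.7, -0.6]
finger_gap: 0.682
gripper_force: 0.0
```

>>> {"api": "servo_tool", "payload": {"steps": [[[0, 0, 0, 0], [0, 0, 0, 0], [0, 0, 0, 0]]]}}

```text
t: 78.25
position: [0.4634, -0.3018, 0.1279]
ee_rot: [-0.01, 0.025, 1.0, -0.0]
contact_force: [-0.5, -0.1, 0.3]
finger_gap: 0.686
gripper_force: 0.0
```

```bash
python3 -c "
from h import *
rep2('wrist','w13',b=(.33,.56,-.36,-.2))"
```

```text
t 78.3 tcp [ 0.4634 -0.302   0.1279]
[ 0.4853 -0.3035  0.0425] rect [ 490. -304.] [ 29. 130.] yaw -3.2 plate 3314 [ 0.4938 -0.3123  0.0416]
[ 0.5368 -0.3469  0.0427] rect [ 532. -352.] [62. 27.] yaw 1.2 plate 3699 [ 0.525  -0.3423  0.04  ]
```

>>> {"api": "servo_tool", "payload": {"steps": [[[0, 0, 0.6, 0], [0, 0, 1.2, 0], [0, 0, 1.8, 0], [0, 0, 2.2, 0], [0, 0, 2.37, 0]]]}}

```text
t: 78.8
position: [0.4595, -0.3022, 0.0073]
ee_rot: [-0.012, 0.025, 1.0, 0.0]
contact_force: [-0.7, -0.0, 0.2]
finger_gap: 0.683
gripper_force: 0.0
```

>>> {"api": "servo_tool", "payload": {"steps": [[[0, 0, 0, 0], [0, 0, 0, 0]]]}}

```text
t: 79.0
position: [0.4608, -0.3027, 0.0096]
ee_rot: [-0.01, 0.025, 1.0, -0.0]
contact_force: [0.6, 0.0, 0.9]
finger_gap: 0.679
gripper_force: 0.0
```

>>> {"api": "servo_tool", "payload": {"steps": [[[0, 0, 0, 0], [0, 0, 0, 0], [0, 0, 0, 0], [0, 0, 0, 0], [0, 0, 0, 0]]], "claw": 35, "grip_force": 45}}

```text
t: 79.5
position: [0.4606, -0.3028, 0.0096]
ee_rot: [-0.01, 0.025, 1.0, -0.001]
contact_force: [-0.1, 0.8, 6.0]
finger_gap: 0.555
gripper_force: 45.0
```

>>> {"api": "servo_tool", "payload": {"steps": [[[0, 0.02, -0.2, 0], [0, 0.05, -0.6, 0], [0, 0.05, -1.2, 0], [0, 0.05, -2, 0], [0, 0.05, -2.3, 0]]]}}

```text
t: 80.0
position: [0.464, -0.3002, 0.1272]
ee_rot: [-0.009, 0.025, 1.0, -0.001]
contact_force: [0.4, 0.3, -1.4]
finger_gap: 0.561
gripper_force: 45.0
```

>>> {"api": "servo_tool", "payload": {"steps": [[[0, 0.5, 0, 0], [0, 1.2, 0, -0.4], [0, 2.1, 0, -0.75], [0, 2.1, 0, -0.75], [0, 2.1, 0, -0.75]]]}}

```text
t: 80.5
position: [0.4677, -0.1947, 0.1233]
ee_rot: [-0.011, -0.015, 1.0, -0.0]
contact_force: [0.2, -0.6, -1.3]
finger_gap: 0.553
gripper_force: 45.0
```

```bash
python3 -c "
from h import *
o=bot.get_obs();print(o['position'],o['ee_rot'].round(4),o['finger_gap']*87.8,o['gripper_force'])
c0=o['position']
rep2('wrist','w14',z0=.1,z1=.19,b=(.36,.6,-.26,-.13),pz=.1)
c=load('w14');P=cloud(c,c['d']);m=(abs(P[...,1]-c0[1])<.008)&(P[...,2]>.1)&(P[...,2]<.2)
for x0 in np.arange(.38,.58,.02):
    q=P[m&(P[...,0]>x0)&(P[...,0]<x0+.02)]
    if len(q)>5: print(round(x0,2),len(q),np.median(q[:,2]).round(4))
"
```

```text
[ 0.46769661 -0.19465113  0.1233146 ] [-1.110e-02 -1.490e-02  9.998e-01 -3.000e-04] 48.59137997109132 44.99155059456825
t 80.55 tcp [ 0.4676 -0.1958  0.1231]
[ 0.4558 -0.1963  0.1533] rect [ 465. -196.] [65. 74.] yaw -89.1 plate 3882 [ 0.4782 -0.1956  0.1565]
[ 0.5165 -0.1941  0.1512] rect [ 523. -194.] [46. 51.] yaw -89.3 plate 3982 [ 0.4873 -0.1953  0.1564]
0.42 1560 0.1526
0.44 1725 0.1562
0.46 1512 0.1566
0.48 147 0.1564
0.5 1191 0.1561
0.52 217 0.1559
```

>>> {"api": "servo_tool", "payload": {"steps": [[[-0.6, -0.05, 0, 0], [-1.3, -0.13, 0, 0], [-2, -0.13, 0, 0], [-2.76, -0.13, 0, 0], [-2.76, -0.13, 0, 0]]]}}

```text
t: 81.05
position: [0.6094, -0.1985, 0.1194]
ee_rot: [-0.01, -0.013, 1.0, 0.001]
contact_force: [0.1, -0.6, -0.8]
finger_gap: 0.556
gripper_force: 45.0
```

>>> {"api": "servo_tool", "payload": {"steps": [[[0, 0, 0, 0], [0, 0, 0, 0], [0, 0, 0, 0]]]}}

```text
t: 81.35
position: [0.6049, -0.1991, 0.1202]
ee_rot: [-0.011, -0.013, 1.0, -0.0]
contact_force: [0.4, -0.1, -0.7]
finger_gap: 0.562
gripper_force: 45.0
```

>>> {"api": "servo_tool", "payload": {"steps": [[[-0.01, 0.01, 0.5, 0], [-0.01, 0.01, 1, 0], [-0.01, 0.01, 1.35, 0], [-0.01, 0.01, 1.55, 0], [-0.01, 0.01, 1.64, 0]]]}}

```text
t: 81.85
position: [0.6041, -0.1977, 0.0376]
ee_rot: [-0.011, -0.014, 1.0, 0.0]
contact_force: [-0.4, -0.4, -0.8]
finger_gap: 0.56
gripper_force: 45.0
```

>>> {"api": "servo_tool", "payload": {"steps": [[[0, 0, 0.02, 0], [0, 0, 0.04, 0], [0, 0, 0.06, 0], [0, 0, 0.08, 0], [0, 0, 0.1, 0]]]}}

```text
t: 82.35
position: [0.6048, -0.1975, 0.0337]
ee_rot: [-0.011, -0.014, 1.0, 0.0]
contact_force: [-1.5, 0.3, 14.8]
finger_gap: 0.56
gripper_force: 45.0
```

>>> {"api": "servo_tool", "payload": {"steps": [[[0, 0, 0.02, 0], [0, 0, 0.02, 0]]]}}

```text
t: 82.55
position: [0.6048, -0.1975, 0.0336]
ee_rot: [-0.011, -0.014, 1.0, -0.0]
contact_force: [-3.4, 0.2, 8.2]
finger_gap: 0.56
gripper_force: 45.0
```

>>> {"api": "servo_tool", "payload": {"steps": [[[0, 0, 0, 0], [0, 0, 0, 0], [0, 0, 0, 0], [0, 0, 0, 0]]], "claw": 64}}

```text
t: 82.95
position: [0.6045, -0.1975, 0.0322]
ee_rot: [-0.011, -0.014, 1.0, 0.0]
contact_force: [0.2, 0.1, -0.2]
finger_gap: 0.725
gripper_force: 0.0
```

>>> {"api": "servo_tool", "payload": {"steps": [[[0, 0, -0.5, 0], [0, 0, -1.5, 0], [0, 0, -2.3, 0], [0, 0, -2.6, 0], [0, 0, -2.6, 0]]]}}

```text
t: 83.45
position: [0.6085, -0.1974, 0.1645]
ee_rot: [-0.009, -0.014, 1.0, -0.001]
contact_force: [0.1, -0.2, -0.6]
finger_gap: 0.735
gripper_force: 0.0
```

>>> {"api": "servo_tool", "payload": {"steps": [[[0.3, -0.6, 0, 0], [0.6, -1.2, 0, 0], [0.9, -2, 0, 0], [1, -2.7, 0, 0], [1, -3.3, 0, 0]]], "claw": 0}}

```text
t: 83.95
position: [0.5595, -0.3666, 0.1605]
ee_rot: [-0.013, -0.013, 1.0, 0.0]
contact_force: [0.5, 1.0, 0.2]
finger_gap: 0.315
gripper_force: 0.0
```

>>> {"api": "servo_tool", "payload": {"steps": [[[0, 0, 0, 0], [0, 0, 0, 0], [0, 0, 0, 0]]]}}

```text
t: 84.25
position: [0.5618, -0.3621, 0.162]
ee_rot: [-0.012, -0.015, 1.0, 0.001]
contact_force: [0.4, 0.3, -0.2]
finger_gap: 0.039
gripper_force: 0.0
```

```bash
python3 -c "
from wz import *
rep2('top','t17',.06,.08,60,(.5,.72,-.3,.3),.05)
save('wrist','w15');
for f in('top0','w15'):
    c=load(f);P=cloud(c,c['d']);h=cv2.cvtColor(c['im'],cv2.COLOR_RGB2HSV)
    r=(abs(P[...,0]-.555)<.05)&(abs(P[...,1]+.381)<.05)
    for n,m in(('raised',r&(P[...,2]>.049)&(P[...,2]<.075)),('dark',r&(P[...,2]>.049)&(P[...,2]<.075)&(h[...,2]<70))):
        p=P[m]
        if len(p)>5:
            q=cv2.minEnclosingCircle((p[:,:2]*1000).astype(np.float32)); print(f,n,len(p),np.median(p,0).round(4),np.round(q[0],1),round(q[1],1))
im=load('t17')['im']; w=load('w15')['im']
save('side','s17'); s=load('s17')['im']
cv2.imwrite('pics/f1.png',np.vstack([np.hstack([cv2.resize(w[:,:,::-1],(400,300)),cv2.resize(im[140:260,130:290,::-1],(400,300))]),np.hstack([cv2.resize(s[120:210,190:310,::-1],(400,300)),cv2.resize(s[200:350,170:370,::-1],(400,300))])]))
o=bot.get_obs();print(o['position'],o['ee_rot'].round(4))
"
```

```text
t 84.3 tcp [ 0.562  -0.362   0.1625]
[ 0.6307 -0.0751  0.0679] rect [633. -76.] [ 39. 132.] yaw 0.2 plate 154 [ 0.6311 -0.0754  0.0689]
[0.6238 0.1676 0.0676] rect [624. 168.] [131.  39.] yaw 2.9 plate 145 [0.6205 0.1683 0.0693]
[0.6247 0.0459 0.0677] rect [626.  46.] [131.  39.] yaw 2.3 plate 154 [0.6258 0.0463 0.0691]
[ 0.633  -0.1942  0.0673] rect [ 634. -195.] [127.  40.] yaw 2.1 plate 150 [ 0.6342 -0.1966  0.0686]
top0 raised 243 [ 0.55   -0.378   0.0562] [ 555.4 -382.4] 58.3
top0 dark 79 [ 0.5516 -0.3804  0.0659] [ 572.9 -378.2] 40.0
w15 raised 2753 [ 0.5456 -0.3839  0.0572] [ 548.2 -384.8] 24.9
w15 dark 1238 [ 0.5466 -0.3845  0.0655] [ 547.3 -384.6] 16.1
[ 0.5622181  -0.36236389  0.16307265] [-1.100e-02 -1.490e-02  9.998e-01  3.000e-04]
```

View pics/f1.png

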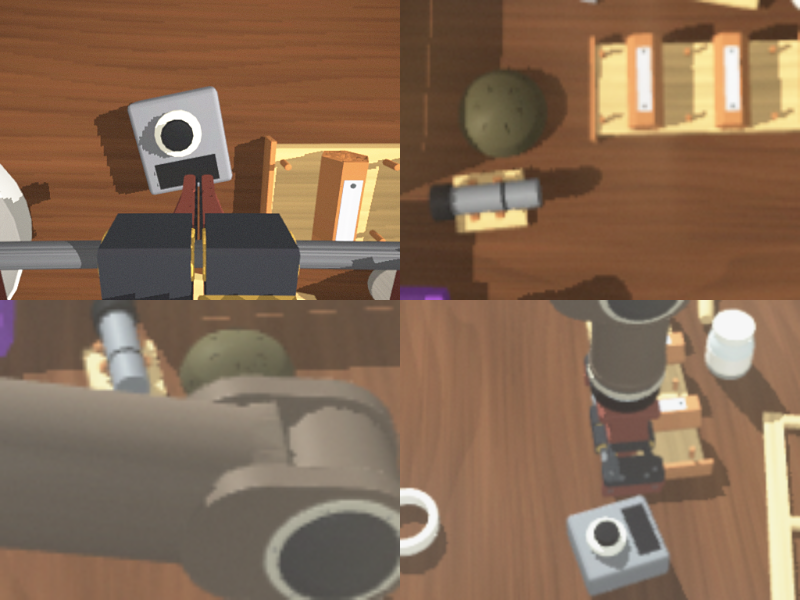

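All four posts lie plate-up, one per bay, and the wand is in the cradle. The button (dark disc, px (178,135) in the wrist crop) is at (0.547,-0.385), top at z 0.0655.

>>> {"api": "servo_tool", "payload": {"steps": [[[0.27, -0.44, 0.3, 0], [0.27, -0.44, 0.9, 0], [0.27, -0.44, 1.5, 0], [0.27, -0.44, 1.75, 0], [0.27, -0.44, 1.75, 0]]]}}

```text
t: 84.9
position: [0.5464, -0.3852, 0.0745]
ee_rot: [-0.012, -0.014, 1.0, 0.001]
contact_force: [-0.2, -1.1, 0.9]
finger_gap: 0.003
gripper_force: 0.0
```

>>> {"api": "servo_tool", "payload": {"steps": [[[0, 0, 0, 0], [0, 0, 0, 0], [0, 0, 0, 0]]]}}

```text
t: 85.2
position: [0.548, -0.3863, 0.0776]
ee_rot: [-0.01, -0.014, 1.0, -0.0]
contact_force: [-0.2, 1.2, -0.0]
finger_gap: 0.007
gripper_force: 0.0
```

>>> {"api": "servo_tool", "payload": {"steps": [[[0, 0.02, 0.12, 0], [0, 0.02, 0.2, 0], [0, 0.02, 0.24, 0], [0, 0.02, 0.27, 0], [0, 0.02, 0.3, 0]]]}}

```text
t: 85.7
position: [0.5472, -0.3852, 0.0615]
ee_rot: [-0.011, -0.014, 1.0, 0.0]
contact_force: [-0.3, 0.5, 10.4]
finger_gap: 0.007
gripper_force: 5.4
```

>>> {"api": "servo_tool", "payload": {"steps": [[[0, 0, 0.02, 0], [0, 0, 0.04, 0], [0, 0, 0.06, 0], [0, 0, 0.08, 0], [0, 0, 0.08, 0]]]}}

```text
t: 86.2
position: [0.5474, -0.3852, 0.061]
ee_rot: [-0.01, -0.014, 1.0, -0.001]
contact_force: [-8.7, 3.7, 28.0]
finger_gap: 0.011
gripper_force: 13.8
```

>>> {"api": "servo_tool", "payload": {"steps": [[[0, 0, -0.1, 0], [0, 0, -0.4, 0], [0, 0, -1, 0], [0, 0, -1.8, 0], [0, 0, -2, 0]]]}}

```text
t: 86.7
position: [0.5505, -0.3852, 0.1616]
ee_rot: [-0.009, -0.014, 1.0, -0.001]
contact_force: [0.6, 0.4, 0.9]
finger_gap: 0.008
gripper_force: 0.0
```

>>> {"api": "servo_tool", "payload": {"steps": [[[0.3, 0.3, 0, 0], [0.8, 0.6, -0.3, 0], [1.2, 0.8, -0.5, 0], [1.2, 0.8, -0.5, 0], [1.2, 0.8, -0.5, 0]]]}}

```text
t: 87.2
position: [0.4881, -0.3476, 0.1833]
ee_rot: [-0.011, -0.013, 1.0, -0.0]
contact_force: [-0.5, -0.4, -0.4]
finger_gap: 0.001
gripper_force: 0.0
```

```bash
python3 -c "
from wz import *
c=load('w15');P=cloud(c,c['d']);h=cv2.cvtColor(c['im'],cv2.COLOR_RGB2HSV)
d=np.hypot(P[...,0]-.5473,P[...,1]+.3846)
for a,b in((0,.006),(.006,.012),(.012,.016),(.017,.020),(.020,.024),(.024,.027),(.03,.04)):
    m=(d>a)&(d<b)&(P[...,2]>.03); print(a,b,m.sum(),np.percentile(P[m][:,2],[10,50,90]).round(4),np.median(h[m][:,2]))
rep2('top','t18',.06,.08,60,(.5,.72,-.3,.3),.05)
meas('t19',z0=.05,z1=.1,b=(.42,.5,.29,.48))
"
```

```text
0 0.006 1273 [0.0659 0.2653 0.266 ] 74.0
0.006 0.012 2960 [0.0657 0.2653 0.2661] 76.0
0.012 0.016 5748 [0.0666 0.2599 0.2659] 75.0
0.017 0.02 3434 [0.0568 0.2589 0.2658] 78.0
0.02 0.024 4392 [0.0554 0.2574 0.2653] 87.0
0.024 0.027 2736 [0.0442 0.2568 0.2656] 124.0
0.03 0.04 9925 [0.0433 0.2577 0.2659] 80.0
t 87.25 tcp [ 0.4884 -0.3476  0.183 ]
[ 0.6323 -0.0752  0.0676] rect [633. -76.] [132.  39.] yaw 0.8 plate 153 [ 0.6313 -0.0753  0.0689]
[0.6244 0.1676 0.0676] rect [624. 167.] [132.  38.] yaw 1.9 plate 145 [0.6206 0.1683 0.069 ]
[0.6251 0.0459 0.0677] rect [626.  46.] [130.  39.] yaw 1.2 plate 154 [0.6257 0.0463 0.0695]
[ 0.6328 -0.1938  0.0671] rect [ 634. -194.] [129.  40.] yaw 2.5 plate 149 [ 0.6342 -0.1967  0.0682]
87.25 [ 0.4884 -0.3476  0.183 ] [ 0.1 -0.4 -0.2] 0.5
0.31 27 x mid 0.4665 w 0.035 ztop 0.0677
0.32 34 x mid 0.4647 w 0.039 ztop 0.0691
0.33 30 x mid 0.4648 w 0.039 ztop 0.0687
0.34 30 x mid 0.4627 w 0.036 ztop 0.0698
0.35 32 x mid 0.4615 w 0.038 ztop 0.0725
0.36 30 x mid 0.4611 w 0.038 ztop 0.069
0.37 31 x mid 0.4591 w 0.035 ztop 0.0707
0.38 31 x mid 0.4575 w 0.038 ztop 0.0663
0.39 33 x mid 0.4572 w 0.039 ztop 0.0689
0.4 31 x mid 0.4552 w 0.035 ztop 0.0694
0.41 28 x mid 0.4568 w 0.032 ztop 0.0698
0.42 32 x mid 0.4534 w 0.039 ztop 0.0688
0.43 44 x mid 0.4516 w 0.049 ztop 0.0789
0.44 41 x mid 0.4512 w 0.049 ztop 0.074
0.45 39 x mid 0.4492 w 0.045 ztop 0.075
ymax 0.4651281823708726
```

```bash
python3 -c "
from workcell import hand_in
print(hand_in())"
```

```text
the job is handed in; nothing more can be done
None
```

The job is handed in at about 87 s: all four posts lie plate-up in the rack, one per bay, the wand is bedded in the cradle about 3 mm off centre along its axis, and the button was pressed against its stop (28 N) and released; `hand_in()` gave no verdict.

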